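# Rake the heaped blocks level on the sifter

### The job

The tumbled beech blocks were tipped in a heap at the left end of the sprung sifter; take the rake, set its tines down on the mesh and rake the blocks out into one even layer, none on top of another, shared out over the left, middle and right of the mesh, so that the dust can drop through. Move the blocks with the rake only, feel your way down and never bear hard on the light mesh or on a block (a kilogram is too much), and keep every block in the sifter; then lay the rake down on the bare table; leave the other things alone.

Things in the scene. Friction and masses are not known exactly. Their poses are not given: they have to be found in the camera images.
- shaker: the sifter: a shallow open box of plywood and wire mesh (deck) floating on four coil springs over a green base fixed to the table. Origin on the table under the middle of the mesh; y along the deck to its LEFT end, where the blocks are heaped; x across; z up. The mesh is 156 mm (x) by 320 mm (y); two wooden bars under it mark its thirds (y = +-53 mm). Brackets on the long sides reach x = +-128 mm.
- rake: the rake, 0.13 to 0.21 kg: straight wooden handle, head, five tines; it lies on tine tips and butt. Origin under rake_grip at table height; z then up, x toward the head, y parallel to the head. At work turn it 38.1 degrees about its y axis, butt raised: tines square to the mesh, handle rising at 30 degrees, rake_grip 108 mm behind and 116.5 mm above the tips, which then touch down all five together.
- rake_grip (a point): the place to hold the rake, mid-depth in its handle, 125 mm from the head along it; 25.4 mm above the table as it lies, axes as rake. Handle 22 mm wide across its two flat sides (y), 26 mm deep, 215 mm from head to butt; lying, it slopes down by 8.1 degrees from head to butt. The middle of the row of tine tips lies 157.1 mm along x and -24.9 mm along z from here.
- block_1: centre of one of eight equal beech blocks with a drilled hole, 44 x 34 x 24 mm along its x, y, z, about 30 g; they start in a heap up to three high at the left end of the mesh, the rows close together.
- block_2: centre of a second such block, same axes. The mesh under the blocks rides on soft springs (4 N per mm in all, only up and down): 72 mm above the table on average, but up to 5 mm higher or lower with the unknown weight of the deck.
- block_3: centre of a third such block, same axes. The deck's wall, 12 mm thick, stands 28 mm above the mesh all round.
- block_4: centre of a fourth such block, same axes. The rake's tines are steel rods 5 mm thick with round ends, 26 mm apart (104 mm between the outer ones), 44 mm out of a wooden head 120 mm long (y), 24 mm thick, 20 mm high.
- block_5: centre of another such block, same axes.
- block_6: centre of another such block, same axes.
- block_7: centre of another such block, same axes.
- block_8: centre of another such block, same axes.
- tin: bystander: small tin, loose on the table; origin at its underside. Leave it alone.
- driver: bystander: red screwdriver, loose on the table; origin at its underside. Leave it alone.
- wax: bystander: block of wax, loose on the table; origin at its underside. Leave it alone.
- offcut: bystander: large beech offcut, loose on the table; origin at its underside. Leave it alone.
Mind the look-alikes: they are no part of the job. What is shaped like the block_6 but purple is not meant.

How it is judged (in metres and radians):
On the way:
1. the rake is held over the sifter with its tines set down on the mesh, bearing lightly on it (contact force between rake and shaker above 0.5 N and height (world z) of rake_grip between 0.12 and 0.23 m), for 0.2 s.
At the end, for the whole second after the job is handed in: Each third of the mesh's length (left, middle, right) holds the centres of at least two of the eight blocks; all are in the sifter, at rest, centres less than 100 mm above the table (none on another); the rake lies still on the table (grip point below 60 mm), clear of the sifter (((y of block_1 in the frame of shaker above 0.0533333 m and (y of block_2 in the frame of shaker above 0.0533333 m or y of block_3 in the frame of shaker above 0.0533333 m or y of block_4 in the frame of shaker above 0.0533333 m or y of block_5 in the frame of shaker above 0.0533333 m or y of block_6 in the frame of shaker above 0.0533333 m or y of block_7 in the frame of shaker above 0.0533333 m or y of block_8 in the frame of shaker above 0.0533333 m)) or (y of block_2 in the frame of shaker above 0.0533333 m and (y of block_3 in the frame of shaker above 0.0533333 m or y of block_4 in the frame of shaker above 0.0533333 m or y of block_5 in the frame of shaker above 0.0533333 m or y of block_6 in the frame of shaker above 0.0533333 m or y of block_7 in the frame of shaker above 0.0533333 m or y of block_8 in the frame of shaker above 0.0533333 m)) or (y of block_3 in the frame of shaker above 0.0533333 m and (y of block_4 in the frame of shaker above 0.0533333 m or y of block_5 in the frame of shaker above 0.0533333 m or y of block_6 in the frame of shaker above 0.0533333 m or y of block_7 in the frame of shaker above 0.0533333 m or y of block_8 in the frame of shaker above 0.0533333 m)) or (y of block_4 in the frame of shaker above 0.0533333 m and (y of block_5 in the frame of shaker above 0.0533333 m or y of block_6 in the frame of shaker above 0.0533333 m or y of block_7 in the frame of shaker above 0.0533333 m or y of block_8 in the frame of shaker above 0.0533333 m)) or (y of block_5 in the frame of shaker above 0.0533333 m and (y of block_6 in the frame of shaker above 0.0533333 m or y of block_7 in the frame of shaker above 0.0533333 m or y of block_8 in the frame of shaker above 0.0533333 m)) or (y of block_6 in the frame of shaker above 0.0533333 m and (y of block_7 in the frame of shaker above 0.0533333 m or y of block_8 in the frame of shaker above 0.0533333 m)) or (y of block_7 in the frame of shaker above 0.0533333 m and y of block_8 in the frame of shaker above 0.0533333 m)) and ((y of block_1 in the frame of shaker between -0.0533333 and 0.0533333 m and (y of block_2 in the frame of shaker between -0.0533333 and 0.0533333 m or y of block_3 in the frame of shaker between -0.0533333 and 0.0533333 m or y of block_4 in the frame of shaker between -0.0533333 and 0.0533333 m or y of block_5 in the frame of shaker between -0.0533333 and 0.0533333 m or y of block_6 in the frame of shaker between -0.0533333 and 0.0533333 m or y of block_7 in the frame of shaker between -0.0533333 and 0.0533333 m or y of block_8 in the frame of shaker between -0.0533333 and 0.0533333 m)) or (y of block_2 in the frame of shaker between -0.0533333 and 0.0533333 m and (y of block_3 in the frame of shaker between -0.0533333 and 0.0533333 m or y of block_4 in the frame of shaker between -0.0533333 and 0.0533333 m or y of block_5 in the frame of shaker between -0.0533333 and 0.0533333 m or y of block_6 in the frame of shaker between -0.0533333 and 0.0533333 m or y of block_7 in the frame of shaker between -0.0533333 and 0.0533333 m or y of block_8 in the frame of shaker between -0.0533333 and 0.0533333 m)) or (y of block_3 in the frame of shaker between -0.0533333 and 0.0533333 m and (y of block_4 in the frame of shaker between -0.0533333 and 0.0533333 m or y of block_5 in the frame of shaker between -0.0533333 and 0.0533333 m or y of block_6 in the frame of shaker between -0.0533333 and 0.0533333 m or y of block_7 in the frame of shaker between -0.0533333 and 0.0533333 m or y of block_8 in the frame of shaker between -0.0533333 and 0.0533333 m)) or (y of block_4 in the frame of shaker between -0.0533333 and 0.0533333 m and (y of block_5 in the frame of shaker between -0.0533333 and 0.0533333 m or y of block_6 in the frame of shaker between -0.0533333 and 0.0533333 m or y of block_7 in the frame of shaker between -0.0533333 and 0.0533333 m or y of block_8 in the frame of shaker between -0.0533333 and 0.0533333 m)) or (y of block_5 in the frame of shaker between -0.0533333 and 0.0533333 m and (y of block_6 in the frame of shaker between -0.0533333 and 0.0533333 m or y of block_7 in the frame of shaker between -0.0533333 and 0.0533333 m or y of block_8 in the frame of shaker between -0.0533333 and 0.0533333 m)) or (y of block_6 in the frame of shaker between -0.0533333 and 0.0533333 m and (y of block_7 in the frame of shaker between -0.0533333 and 0.0533333 m or y of block_8 in the frame of shaker between -0.0533333 and 0.0533333 m)) or (y of block_7 in the frame of shaker between -0.0533333 and 0.0533333 m and y of block_8 in the frame of shaker between -0.0533333 and 0.0533333 m)) and ((y of block_1 in the frame of shaker below -0.0533333 m and (y of block_2 in the frame of shaker below -0.0533333 m or y of block_3 in the frame of shaker below -0.0533333 m or y of block_4 in the frame of shaker below -0.0533333 m or y of block_5 in the frame of shaker below -0.0533333 m or y of block_6 in the frame of shaker below -0.0533333 m or y of block_7 in the frame of shaker below -0.0533333 m or y of block_8 in the frame of shaker below -0.0533333 m)) or (y of block_2 in the frame of shaker below -0.0533333 m and (y of block_3 in the frame of shaker below -0.0533333 m or y of block_4 in the frame of shaker below -0.0533333 m or y of block_5 in the frame of shaker below -0.0533333 m or y of block_6 in the frame of shaker below -0.0533333 m or y of block_7 in the frame of shaker below -0.0533333 m or y of block_8 in the frame of shaker below -0.0533333 m)) or (y of block_3 in the frame of shaker below -0.0533333 m and (y of block_4 in the frame of shaker below -0.0533333 m or y of block_5 in the frame of shaker below -0.0533333 m or y of block_6 in the frame of shaker below -0.0533333 m or y of block_7 in the frame of shaker below -0.0533333 m or y of block_8 in the frame of shaker below -0.0533333 m)) or (y of block_4 in the frame of shaker below -0.0533333 m and (y of block_5 in the frame of shaker below -0.0533333 m or y of block_6 in the frame of shaker below -0.0533333 m or y of block_7 in the frame of shaker below -0.0533333 m or y of block_8 in the frame of shaker below -0.0533333 m)) or (y of block_5 in the frame of shaker below -0.0533333 m and (y of block_6 in the frame of shaker below -0.0533333 m or y of block_7 in the frame of shaker below -0.0533333 m or y of block_8 in the frame of shaker below -0.0533333 m)) or (y of block_6 in the frame of shaker below -0.0533333 m and (y of block_7 in the frame of shaker below -0.0533333 m or y of block_8 in the frame of shaker below -0.0533333 m)) or (y of block_7 in the frame of shaker below -0.0533333 m and y of block_8 in the frame of shaker below -0.0533333 m)) and z of block_1 in the frame of shaker between 0.07 and 0.1 m and linear speed of each of block_1, block_2, block_3, block_4, block_5, block_6, block_7, block_8, rake below 0.02 m/s and z of block_2 in the frame of shaker between 0.07 and 0.1 m and z of block_3 in the frame of shaker between 0.07 and 0.1 m and z of block_4 in the frame of shaker between 0.07 and 0.1 m and z of block_5 in the frame of shaker between 0.07 and 0.1 m and z of block_6 in the frame of shaker between 0.07 and 0.1 m and z of block_7 in the frame of shaker between 0.07 and 0.1 m and z of block_8 in the frame of shaker between 0.07 and 0.1 m and height (world z) of rake_grip below 0.06 m and contact force between rake and shaker below 0.1 N); the robot touches nothing.
It fails at once if the rake is pressed hard (over 12 N) on the sifter or on a block (contact force between rake and shaker above 12 N or contact force between rake and block_1 above 12 N or contact force between rake and block_2 above 12 N or contact force between rake and block_3 above 12 N or contact force between rake and block_4 above 12 N or contact force between rake and block_5 above 12 N or contact force between rake and block_6 above 12 N or contact force between rake and block_7 above 12 N or contact force between rake and block_8 above 12 N).
It fails at once if a block is touched by the gripper or the arm instead of the rake (contact force between any of the fingers, the arm and block_1 above 0.3 N or contact force between any of the fingers, the arm and block_2 above 0.3 N or contact force between any of the fingers, the arm and block_3 above 0.3 N or contact force between any of the fingers, the arm and block_4 above 0.3 N or contact force between any of the fingers, the arm and block_5 above 0.3 N or contact force between any of the fingers, the arm and block_6 above 0.3 N or contact force between any of the fingers, the arm and block_7 above 0.3 N or contact force between any of the fingers, the arm and block_8 above 0.3 N).
It fails at once if a block falls out of the sifter (z of any of block_1, block_2, block_3, block_4, block_5, block_6, block_7, block_8 in the frame of shaker below 0.05 m).
It fails at once if a bystander is moved by more than 3 cm (distance of any of tin, driver, wax, offcut from where it was at the start of the episode above 0.03 m).
It also fails if it takes over 64 s, if anything falls off the work surface, if the arm or the gripper's body presses on something with over 40 N, if the wrist force passes 120 N, or if a joint passes its speed limit or range.

### The arm

A 6-joint arm with a two-finger parallel gripper is mounted at the origin on a cart in front of the work surface, level with it; the furniture and walls round the work are solid. World frame = base frame: x ahead of the robot, y to its left, z up, the work surface at z = 0. Lengths are in m, angles in degrees, forces in N, time in s.
With the tool pointing down it reaches from about 0.4 to 0.825 m from the base axis. Payload 7 kg.
Tool frame: the origin (TCP) lies between the finger pads; the fingertips stand ctrl.tip_extent ahead of it and the grasp point (between the pads) lies 2 mm behind it (ctrl.tip_extent is the distance from the TCP to the fingertips, in m); z points along the fingers, y is the direction in which the jaws open and shut (so a half turn about z gives the same grasp; the last joint's range is limited). The gripper opens to 88 mm and grips with 3 to 60 N. Pads are 19 mm wide; open, the fingers measure 130 mm over their backs; the gripper's body (78 mm by 193 mm) begins 47 mm behind the grasp point.
Start: joints at [-47.378, 20.546, 0.682, 0, -70.136, -16.507], TCP at [0.297, -0.606, 0.244] pointing down, gripper open.
Joint ranges: [-176.03, 176.03], [-82.01, 121.73], [-58.28, 71.71], [-173.87, 95.51], [-174.79, -0.11], [-173.66, 173.66]. Speed limits (degrees/s): [136.94, 136.94, 172.46, 180, 180, 180].

### API

Orientations are given as [roll, pitch, yaw] about the fixed x, y, z axes, in that order (R = Rz(yaw) Ry(pitch) Rx(roll)).
In Python, from plant import ctrl gives the robot as it stands.
- The arm moves only by the shell command python3 -m handwheel 'ROWS' [OPENING]. ROWS is JSON, a list of rows, each a list of 6 numbers: the shift along the tool's x, y, z in m, then the turn, a rotation vector about the tool's x, y, z in rad. In form: [[dx, dy, dz, ax, ay, az], ...]. A call has 1 to 8 rows; each row is the pose to reach, as a shift and turn from the pose commanded when the call began, along the tool's axes at that moment; what a row does not reach only later rows make up. A row lasts 1/8 s, in which the tool goes at most 62.5 mm and 10.7 degrees, less where a joint would pass 70% of its speed; a pose out of reach is approached as far as the arm can. A call with a gripper value outside its range is refused whole. OPENING is the closure, from -1 (fully open) to 1 (shut), so that 0 is half open, set as the call begins (- or left out, the last holds). The fingers move at their own pace and stop on an object; the grip force is fixed at half the most. Time passes only in rows, so rows that repeat a pose let the fingers close. It gives the time, the measured TCP pose, the force and the opening at its end, in the units of the state.
- ctrl.get_obs(): the state, without advancing time (a new reading comes with each control period).
- ctrl.snapshot(name): name is "scene" or "top"; returns a dict with "img" (384x512x3 uint8, blue, green, red), "fx", "fy", "cx", "cy" (pixels), "distortion" ([k1, k2, p1, p2, k3] as OpenCV has them; the pictures are not rectified), "R" (3x3) and "t" (3): a world point X has camera coordinates R X + t. Camera axes: x right, y down, z forward; pixel columns grow to the right and rows downward; lengths in m; the calibration is good to about 2 mm. A picture is of the moment at which its call begins. There is no depth.
- ctrl.close_job(): hands the job in, once; it reports no verdict.
The state is a dict: "clock": time; "joint_pos": joint angles; "qvel": joint speeds; "tau": joint torques, N m; "tool_pos": TCP position; "orientation": TCP orientation; "force": force on the tool from outside, world axes, zero at the start; "moment": the same for the moment, N m; "opening": finger opening in m.
Only numpy, scipy, OpenCV 4.12 (cv2) and the standard library are available. Lean on these libraries where they do the work, as an engineer would, in place of code of your own. Each camera call takes 0.05 s, during which the arm holds its last target.

## Working session

There is one attempt and no reset: what is moved stays moved. The work goes in short steps, Python scripts to look and compute and a shell command to move; the robot and the scene stay as the last step left them, time stands still between calls to the robot, and variables do not carry over. Pictures are saved under pics/ and viewed, and the job is handed in when it is done.

```bash
ls; mkdir -p pics; python3 - <<'E'
from plant import ctrl
import cv2,numpy as np
print(ctrl.get_obs(), ctrl.tip_extent)
for n in("scene","top"):
    s=ctrl.snapshot(n); cv2.imwrite(f"pics/{n}0.png",s["img"]); print(n,{k:np.round(v,4).tolist() for k,v in s.items() if k!="img"})
E
```

```text
pics
{'clock': 0.0, 'joint_pos': array([-4.73790508e+01,  2.05919184e+01,  6.32874505e-01, -2.14872924e-02,
       -7.01349970e+01, -1.65073027e+01]), 'qvel': array([ 0.02706925, -0.05875864, -0.02351435, -0.05163114,  0.08869444,
       -0.0148685 ]), 'tau': array([-2.06936024e-04, -5.82725823e+01,  2.93055815e+01,  6.99714750e+00,
        6.93383030e-03, -1.37544289e-04]), 'tool_pos': array([ 0.29688516, -0.6056833 ,  0.24260607]), 'orientation': array([ 1.79904095e+02, -7.35663357e-03, -1.53893665e+02]), 'force': array([ 0.57068022, -0.59812336, -1.04764621]), 'moment': array([-0.02428519,  0.02006228, -0.02205237]), 'opening': 0.08736986424953139} 0.017
scene {'fx': 460.1568, 'fy': 460.1568, 'cx': 258.7588, 'cy': 189.0309, 'distortion': [0.0556, 0.0, 0.0, 0.0, 0.0], 'R': [[-0.9041, -0.4269, 0.019], [-0.3126, 0.6304, -0.7105], [0.2914, -0.6483, -0.7034]], 't': [0.4968, 0.2268, 1.2812]}
top {'fx': 354.849, 'fy': 354.849, 'cx': 255.6592, 'cy': 192.9335, 'distortion': [-0.022, 0.0, 0.0, 0.0, 0.0], 'R': [[0.0164, -0.9999, -0.0023], [-0.9979, -0.0162, -0.0627], [0.0626, 0.0034, -0.998]], 't': [-0.0082, 0.5834, 1.303]}
```

View pics/scene0.png

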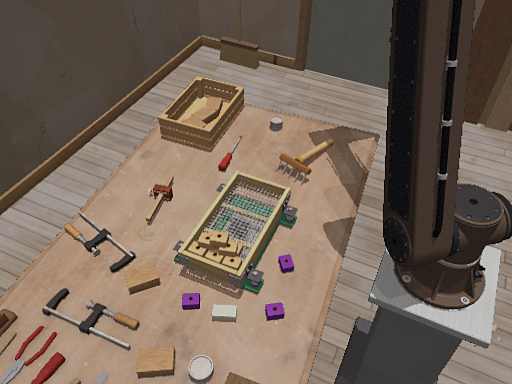

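View pics/top0.png

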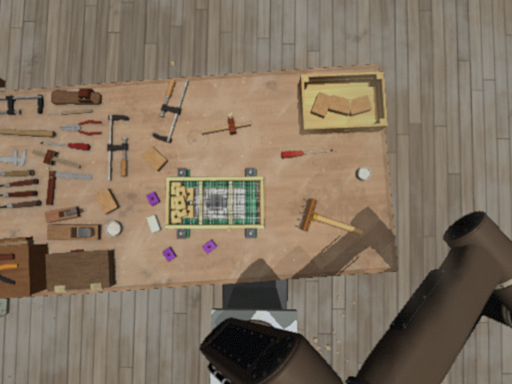

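The rake lies at top (305–365, 198–235). The sifter is at top (165–264, 176–230), with the heap at its left end. The purple blocks at (153,198), (170,254) and (210,246) are look-alikes outside the sifter, so I'll leave them. Next I'll look at enlarged crops.

```bash
cat > h.py <<'E'
import cv2,numpy as np
from plant import ctrl
from scipy.spatial.transform import Rotation as Ro
def K(s): return np.array([[s["fx"],0,s["cx"]],[0,s["fy"],s["cy"]],[0,0,1]])
def ray(s,uv):
    p=cv2.undistortPoints(np.array(uv,float).reshape(-1,1,2),K(s),np.array(s["distortion"])).reshape(-1,2)
    R=np.array(s["R"]);t=np.array(s["t"])
    d=np.c_[p,np.ones(len(p))]@R
    return -R.T@t,d
def onz(s,uv,z):
    c,d=ray(s,uv); return c+d*((z-c[2])/d[:,2])[:,None]
def proj(s,X):
    return cv2.projectPoints(np.array(X,float).reshape(-1,1,3),cv2.Rodrigues(np.array(s["R"]))[0],np.array(s["t"],float),K(s),np.array(s["distortion"]))[0].reshape(-1,2)
def crop(s,name,x0,y0,x1,y1,k):
    cv2.imwrite("pics/"+name,cv2.resize(s["img"][y0:y1,x0:x1],None,fx=k,fy=k,interpolation=cv2.INTER_CUBIC))
def st():
    o=ctrl.get_obs(); print({k:np.round(o[k],4).tolist() for k in("clock","tool_pos","orientation","force","moment","opening","joint_pos")}); return o
E
python3 - <<'E'
from h import *
s=ctrl.snapshot("top"); crop(s,"t1a.png",155,165,275,240,6); crop(s,"t1b.png",290,185,375,245,8)
s=ctrl.snapshot("scene"); crop(s,"s1a.png",170,160,300,290,5);crop(s,"s1b.png",265,130,345,190,8)
E
```

```text
(no output)
```

View pics/t1a.png

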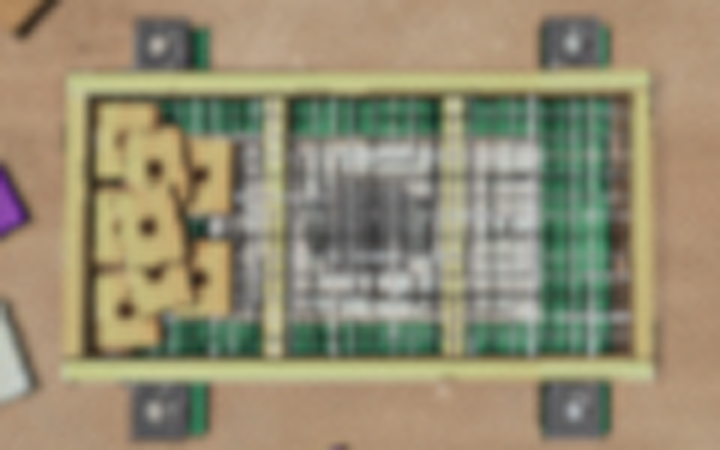

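View pics/t1b.png

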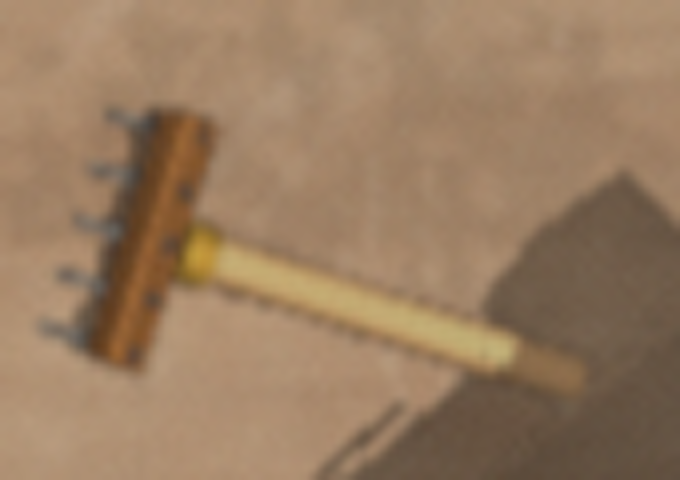

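View pics/s1a.png

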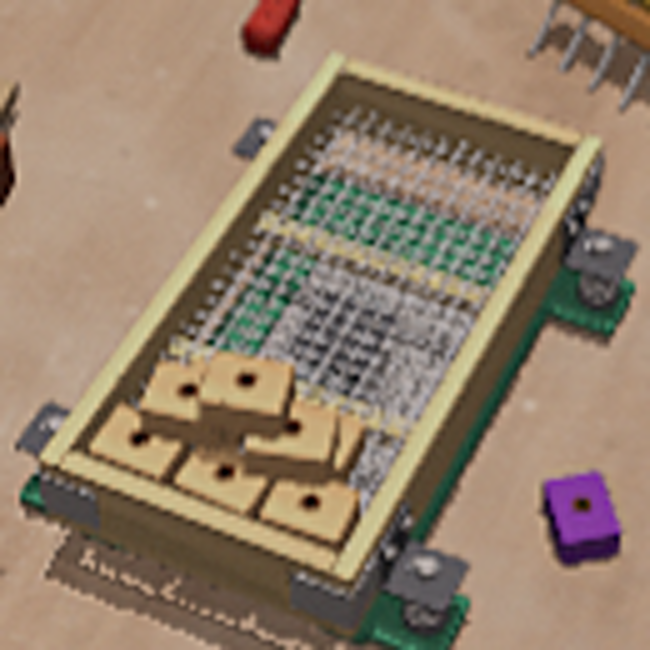

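View pics/s1b.png

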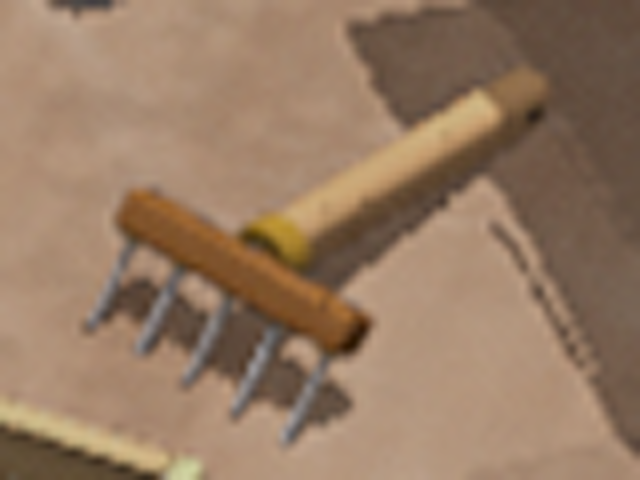

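```bash
python3 - <<'E'
from h import *
s=ctrl.snapshot("top"); f=lambda p,k,o:(np.array(p)+.5)/k-.5+np.array(o)
c=onz(s,f([(66,75),(650,72),(655,378),(62,375)],6,(155,165)),0.100)
print(np.round(c,4)); print("mean",c.mean(0), "len",np.linalg.norm(c[0]-c[1]),np.linalg.norm(c[3]-c[2]),"wid",np.linalg.norm(c[0]-c[3]),np.linalg.norm(c[1]-c[2]))
y=(c[0]-c[1]+c[3]-c[2]); print("yaw of y axis - 90",np.degrees(np.arctan2(y[1],y[0]))-90)
t=onz(s,f([(112,115),(93,168),(77,220),(60,272),(43,325)],8,(290,185)),0.003);print(np.round(t,4), np.linalg.norm(t[0]-t[4]))
m=t.mean(0); r=t[0]-t[4]; print("tips mid",m,"row dir",np.degrees(np.arctan2(r[1],r[0])))
# top view handle: butt top end center, head-joint
hd=onz(s,f([(205,253)],8,(290,185)),0.055)[0]; bt=onz(s,f([(583,376)],8,(290,185)),0.026)[0]
print(hd,bt,np.degrees(np.arctan2(*(hd-bt)[[1,0]])),np.linalg.norm((hd-bt)[:2]))
d=(hd-bt)[:2];d/=np.linalg.norm(d)
print("grip est from tips",m[:2]-0.1571*d," from butt", bt[:2]+ (0.215-0.125)*np.cos(np.radians(8.1))*d)
s2=ctrl.snapshot("scene")
t2=onz(s2,f([(90,327),(145,350),(187,382),(235,413),(287,440)],8,(265,130)),0.003);print(np.round(t2,4),t2.mean(0))
g=np.array([*(m[:2]-0.1571*d),0.0254+0.013])
print(proj(s,[g]),proj(s2,[g]))
E
```

```text
[[ 0.629   0.3181  0.1   ]
 [ 0.6361 -0.0234  0.1   ]
 [ 0.4583 -0.029   0.1   ]
 [ 0.4542  0.3148  0.1   ]]
mean [0.54439708 0.14509591 0.1       ] len 0.3415731004833113 0.3438338312099468 wid 0.1747989172610059 0.1779467469957013
yaw of y axis - 90 0.9434994887200787
[[ 0.5647 -0.1792  0.003 ]
 [ 0.5397 -0.1705  0.003 ]
 [ 0.5151 -0.1632  0.003 ]
 [ 0.4907 -0.1555  0.003 ]
 [ 0.4658 -0.1477  0.003 ]] 0.1038418255456414
tips mid [ 0.51520362 -0.16322915  0.003     ] row dir -17.662819680785418
[ 0.50065578 -0.21482117  0.055     ] [ 0.44688143 -0.39417422  0.026     ] 73.31000696114192 0.18724101302555218
grip est from tips [ 0.47008556 -0.31371094]  from butt [ 0.47247096 -0.30882573]
[[ 0.5681 -0.1745  0.003 ]
 [ 0.5416 -0.1717  0.003 ]
 [ 0.5181 -0.1614  0.003 ]
 [ 0.4931 -0.1529  0.003 ]
 [ 0.4679 -0.1476  0.003 ]] [ 0.51777128 -0.16160352  0.003     ]
[[341.45238152 224.9962325 ]] [[318.4176279  147.06049742]]
```

Sizes check out: the deck measures 0.343 x 0.176 m and the tine row 0.104 m. That puts the shaker at (0.544, 0.145) with yaw about 1°, and the rake grip at about (0.471, -0.312) with yaw about 73°. I'll grip with the gripper leaning 19° toward the butt, so it leans only 19° the other way at work.

```bash
cat >> h.py <<'E'
BASE=np.diag([-1.,1.,-1.])
def toolR(yaw,pitch,th=19): # rake yaw, pitch -> tool R
    return (Ro.from_euler('z',yaw,degrees=True)*Ro.from_euler('y',pitch-th,degrees=True)).as_matrix()@BASE
def cur():
    o=ctrl.get_obs(); return np.array(o["tool_pos"]),Ro.from_euler('xyz',o["orientation"],degrees=True).as_matrix()
def row(p,R):
    p0,R0=cur(); d=R0.T@(np.array(p)-p0); r=Ro.from_matrix(R0.T@R).as_rotvec()
    print("row",np.round(np.r_[d,r],4).tolist())
E
python3 - <<'E'
from h import *
R=toolR(72.8,0); z=R[:,2]; g=np.array([.471,-.312,.0275])
p=g+.002*z; print(p); row(p-0.10*z,R)
E
```

```text
[ 0.47119255 -0.31137798  0.02560896]
row [-0.2637, 0.1641, 0.1231, -0.1345, -0.3128, -0.8073]
```

```bash
python3 -m handwheel '[[-0.264,0.164,0.123,-0.1345,-0.3128,-0.8073],[-0.264,0.164,0.123,-0.1345,-0.3128,-0.8073],[-0.264,0.164,0.123,-0.1345,-0.3128,-0.8073],[-0.264,0.164,0.123,-0.1345,-0.3128,-0.8073],[-0.264,0.164,0.123,-0.1345,-0.3128,-0.8073],[-0.264,0.164,0.123,-0.1345,-0.3128,-0.8073],[-0.264,0.164,0.123,-0.1345,-0.3128,-0.8073],[-0.264,0.164,0.123,-0.1345,-0.3128,-0.8073]]' -1
python3 - <<'E'
from h import *
R=toolR(72.8,0); z=R[:,2]; g=np.array([.471,-.312,.0275])
st(); row(g+.002*z,R)
s=ctrl.snapshot("scene"); crop(s,"s2.png",210,60,410,210,4)
s=ctrl.snapshot("top"); crop(s,"t2.png",280,170,400,260,6)
E
```

```text
clock: 1.3
tool_pos: [0.4619, -0.3435, 0.1212]
orientation: [-179.9, 18.9, -107.2]
force: [-0.0, -0.9, 0.6]
opening: 0.0873
{'clock': 1.3, 'tool_pos': [0.4619, -0.3435, 0.1212], 'orientation': [-179.9273, 18.9121, -107.2051], 'force': [-0.0188, -0.8809, 0.6242], 'moment': [-1.0125, 0.4012, -0.0163], 'opening': 0.0873, 'joint_pos': [-30.0909, 22.5723, -7.7351, -20.3509, -65.4138, 22.344]}
row [-0.0007, 0.0007, 0.1013, -0.0013, -0.0015, -0.0001]
```

View pics/s2.png

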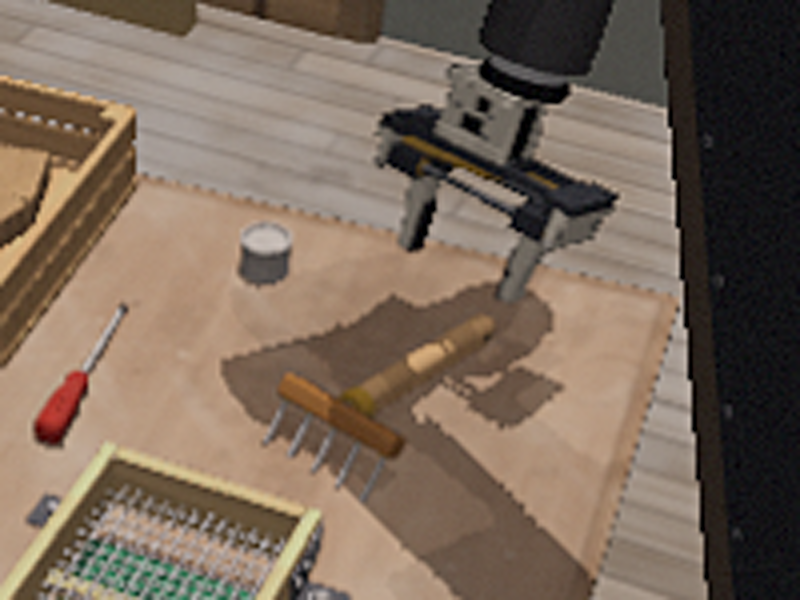

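View pics/t2.png

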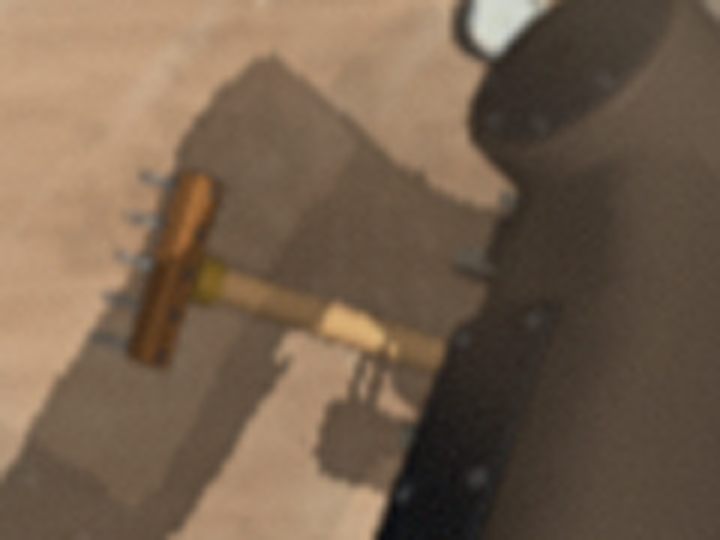

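The open fingers straddle the handle line. I'll descend and close.

```bash
python3 -m handwheel '[[0,0,0.04,0,0,0],[0,0,0.07,0,0,0],[0,0,0.09,0,0,0],[0,0,0.101,0,0,0],[0,0,0.101,0,0,0]]'
python3 -m handwheel '[[0,0,0,0,0,0],[0,0,0,0,0,0],[0,0,0,0,0,0],[0,0,0,0,0,0],[0,0,0,0,0,0],[0,0,0,0,0,0]]' 1
python3 - <<'E'
from h import *
st()
E
```

```text
clock: 2.02
tool_pos: [0.4717, -0.3114, 0.0249]
orientation: [180.0, 19.0, -107.2]
force: [0.2, -0.4, 0.5]
opening: 0.0878
clock: 2.78
tool_pos: [0.4717, -0.3112, 0.0251]
orientation: [-180.0, 19.0, -107.2]
force: [-1.0, -0.9, 0.3]
opening: 0.0332
{'clock': 2.775, 'tool_pos': [0.4717, -0.3112, 0.0251], 'orientation': [-179.9748, 18.979, -107.1876], 'force': [-0.9681, -0.9213, 0.3106], 'moment': [-1.0081, 0.4441, 0.0655], 'opening': 0.0332, 'joint_pos': [-27.2543, 28.1513, -13.1566, -23.1922, -54.4197, 24.6219]}
```

Opening is 33 mm and still closing, since the handle is 22 mm wide.

```bash
python3 -m handwheel '[[0,0,0,0,0,0],[0,0,0,0,0,0],[0,0,0,0,0,0],[0,0,0,0,0,0]]' 1
python3 -m handwheel '[[0,0,-0.02,0,0,0],[0,0,-0.06,0,0,0],[0,0,-0.12,0,0,0],[0,0,-0.16,0,0,0],[0,0,-0.16,0,0,0],[0,0,-0.16,0,0,0]]'
python3 - <<'E'
from h import *
st()
s=ctrl.snapshot("scene"); crop(s,"s3.png",210,60,410,210,4)
E
```

```text
clock: 3.28
tool_pos: [0.4716, -0.3112, 0.025]
orientation: [-180.0, 19.0, -107.2]
force: [-0.5, 0.8, 0.9]
opening: 0.0216
clock: 4.03
tool_pos: [0.4558, -0.3608, 0.1766]
orientation: [-180.0, 19.0, -107.2]
force: [-0.4, 0.2, -2.6]
opening: 0.0218
{'clock': 4.025, 'tool_pos': [0.4558, -0.3608, 0.1766], 'orientation': [-179.9637, 18.9926, -107.222], 'force': [-0.4439, 0.1824, -2.5842], 'moment': [-1.2574, 0.5472, -0.0011], 'opening': 0.0218, 'joint_pos': [-31.7277, 20.2398, -3.5661, -19.3475, -72.0826, 21.4565]}
```

View pics/s3.png

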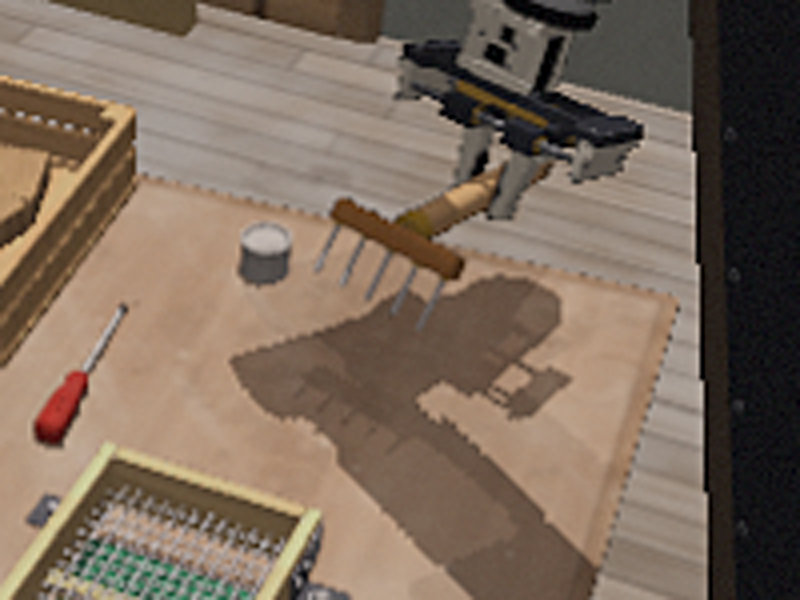

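```bash
cat >> h.py <<'E'
P0=np.array([.4716,-.3112,.025]); TIPT=toolR(72.8,0).T@(np.array([.5165,-.1624,.0])-P0)
SO=np.array([.5444,.1451]); SY=np.radians(0.95)
RS=np.array([[np.cos(SY),-np.sin(SY)],[np.sin(SY),np.cos(SY)]])
def S2W(x,y,z): return np.r_[SO+RS@np.array([x,y]),z]
def W2S(p): p=np.asarray(p); return np.r_[RS.T@(p[:2]-SO),p[2]]
def tip():
    p,R=cur(); return W2S(p+R@TIPT)
def goto(x,y,z,pitch=38.1,yaw=90.95):  # tips mid in shaker frame (m), z above table
    R=toolR(yaw,pitch); row(S2W(x,y,z)-R@TIPT,R)
E
python3 - <<'E'
from h import *
print(TIPT*1000, np.round(tip(),4)); goto(0,.13,.20)
E
```

```text
[-138.81585715    1.10935939   74.23864981] [-0.0497 -0.356   0.1508]
row [-0.548, 0.0711, 0.0411, 0.001, 0.6597, -0.323]
```

```bash
python3 -m handwheel '[[-0.548,0.071,0.041,0,0.66,-0.323],[-0.548,0.071,0.041,0,0.66,-0.323],[-0.548,0.071,0.041,0,0.66,-0.323],[-0.548,0.071,0.041,0,0.66,-0.323],[-0.548,0.071,0.041,0,0.66,-0.323],[-0.548,0.071,0.041,0,0.66,-0.323],[-0.548,0.071,0.041,0,0.66,-0.323],[-0.548,0.071,0.041,0,0.66,-0.323]]'
python3 - <<'E'
from h import *
st(); print(np.round(tip(),4)); goto(0,.13,.20)
s=ctrl.snapshot("scene"); crop(s,"s4.png",150,60,350,290,3)
s=ctrl.snapshot("top"); crop(s,"t4.png",135,145,285,255,5)
E
```

```text
clock: 5.08
tool_pos: [0.5317, 0.0936, 0.2948]
orientation: [179.9, -19.2, -88.9]
force: [1.5, 0.2, -2.0]
opening: 0.0217
{'clock': 5.075, 'tool_pos': [0.5317, 0.0936, 0.2948], 'orientation': [179.8771, -19.224, -88.9225], 'force': [1.5394, 0.2007, -1.9871], 'moment': [1.2639, -0.1695, 0.0595], 'opening': 0.0217, 'joint_pos': [40.7698, 9.6651, -15.9964, 14.9629, -77.4161, -44.6721]}
[-0.0151  0.0554  0.179 ]
row [-0.0634, -0.0148, -0.0441, 0.0014, -0.0022, 0.0021]
```

View pics/s4.png

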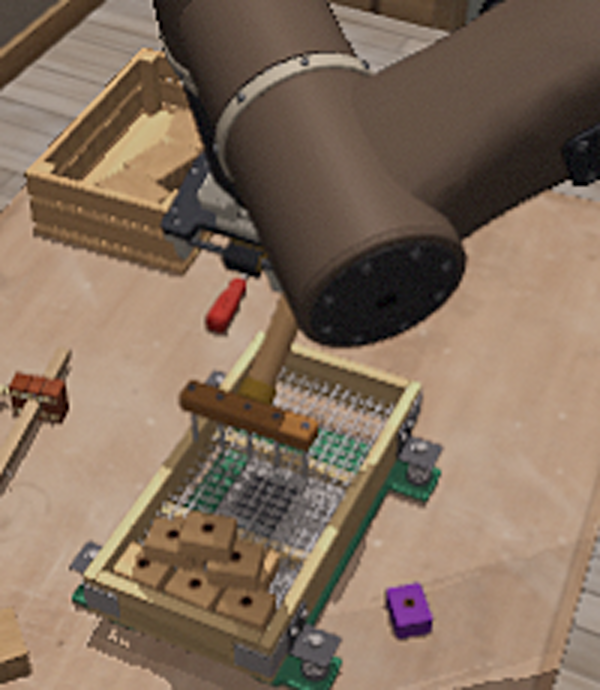

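View pics/t4.png

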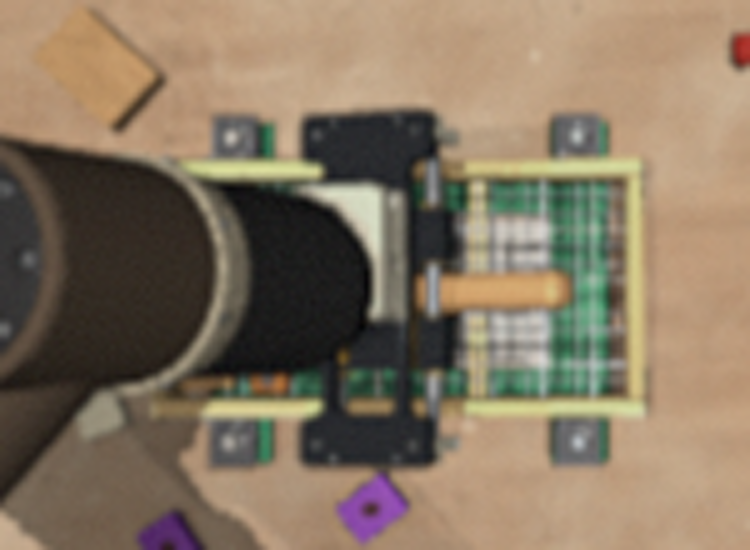

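```bash
cat >> h.py <<'E'
def tips5(dz=0):
    p,R=cur(); ty=R[:,1]
    return np.array([p+R@TIPT+k*.026*ty for k in(-2,-1,0,1,2)])
def look(name,x0=165,y0=140,x1=305,y1=295,k=4,marks=True,cam="scene"):
    s=ctrl.snapshot(cam); im=cv2.resize(s["img"][y0:y1,x0:x1],None,fx=k,fy=k,interpolation=cv2.INTER_CUBIC)
    if marks:
        for u,v in proj(s,tips5()): cv2.circle(im,(int((u+.5-x0)*k-.5),int((v+.5-y0)*k-.5)),2,(0,0,255),-1)
    cv2.imwrite("pics/"+name,im); return s
E
python3 - <<'E'
from h import *
look("s5.png",195,180,270,235,10)
E
```

```text
(no output)
```

View pics/s5.png

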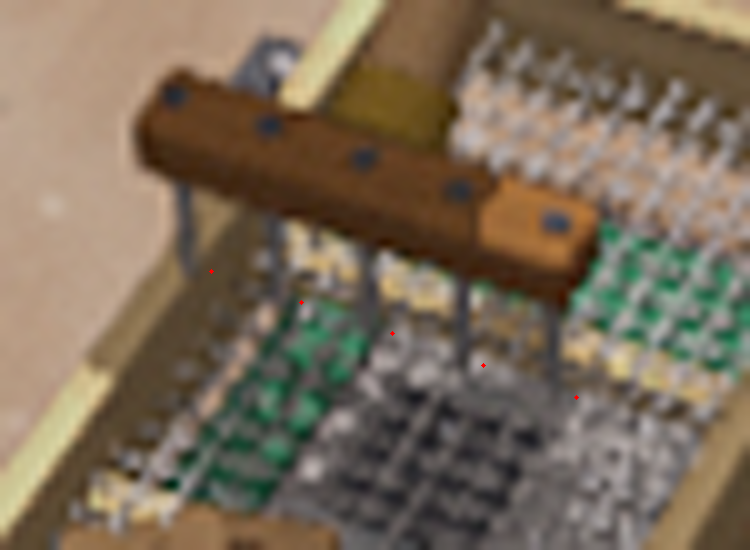

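The computed tips sit about 5 mm off (red marks at s5 x+23) because the handle squared itself in the jaws, so I'll correct that. Then I'll touch down on the free middle of the mesh to learn its height.

```bash
cat >> h.py <<'E'
TIPT=TIPT+np.array([-.001,-.0035,0])
E
python3 - <<'E'
from h import *
print(np.round(tip(),4)); goto(0,.0,.088)
E
```

```text
[-0.0108  0.0572  0.1783]
row [0.0245, -0.0101, 0.1043, 0.0, -0.0018, 0.0045]
```

```bash
python3 -m handwheel '[[0.01,-0.005,0.04,0,0,0],[0.018,-0.01,0.075,0,0,0.004],[0.0245,-0.01,0.104,0,0,0.004],[0.0245,-0.01,0.104,0,0,0.004],[0.0245,-0.01,0.104,0,0,0.004]]'
python3 - <<'E'
from h import *
st(); print(np.round(tip(),4)); goto(0,.0,.078)
look("s6.png",165,140,305,295,5)
E
```

```text
clock: 5.85
tool_pos: [0.5435, 0.0341, 0.2056]
orientation: [-179.9, -19.2, -89.3]
force: [-0.1, 0.2, -2.0]
opening: 0.0219
{'clock': 5.85, 'tool_pos': [0.5435, 0.0341, 0.2056], 'orientation': [-179.9202, -19.1831, -89.2861], 'force': [-0.1455, 0.1681, -1.9718], 'moment': [1.2333, 0.0448, -0.0005], 'opening': 0.0219, 'joint_pos': [34.7009, 12.5622, -25.4271, 17.6891, -64.0566, -43.4444]}
[ 0.0002 -0.0034  0.0895]
row [-0.0068, -0.0004, 0.01, -0.0, -0.0015, -0.0039]
```

View pics/s6.png

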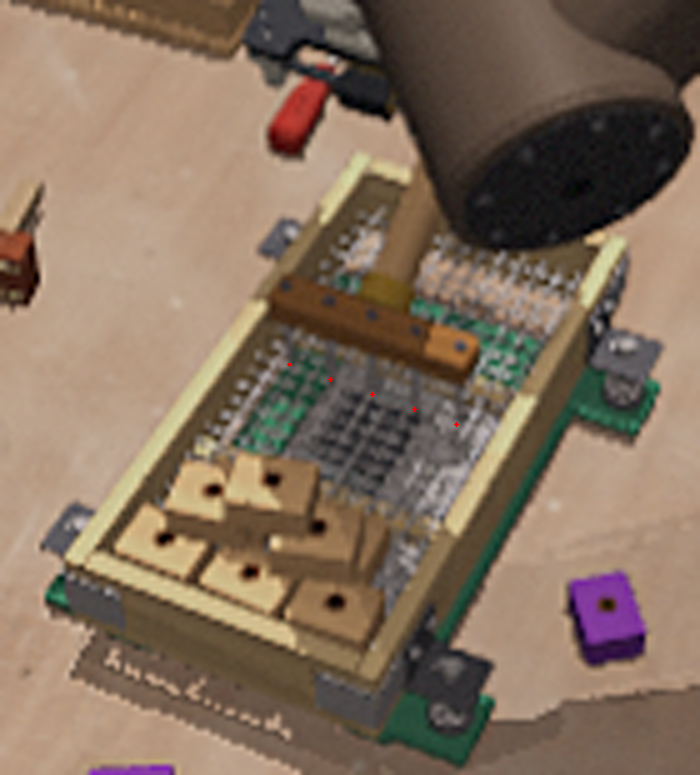

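```bash
python3 -m handwheel '[[-0.001,0,0.0028,0,0,0],[-0.0016,0,0.0047,0,0,0],[-0.0023,0,0.0066,0,0,0],[-0.003,0,0.0085,0,0,0],[-0.0036,0,0.0104,0,0,0],[-0.0036,0,0.0104,0,0,0]]'
python3 -c "
from h import *
print(tip())"

```

```text
clock: 6.65
tool_pos: [0.5433, 0.0341, 0.194]
orientation: [-179.9, -19.2, -89.3]
force: [-0.3, -0.4, -1.8]
opening: 0.0219
[-0.00010926 -0.00330685  0.07794975]
```

```bash
python3 -m handwheel '[[-0.0003,0,0.0009,0,0,0],[-0.0007,0,0.0019,0,0,0],[-0.001,0,0.0028,0,0,0],[-0.001,0,0.0028,0,0,0]]'
python3 -m handwheel '[[-0.0003,0,0.0009,0,0,0],[-0.0007,0,0.0019,0,0,0],[-0.0007,0,0.0019,0,0,0]]'

```

```text
clock: 7.15
tool_pos: [0.5433, 0.0342, 0.1912]
orientation: [-179.9, -19.2, -89.3]
force: [-0.9, 0.6, -0.9]
opening: 0.0218
clock: 7.52
tool_pos: [0.5433, 0.0342, 0.1891]
orientation: [-179.9, -19.2, -89.3]
force: [0.0, 0.7, -1.9]
opening: 0.0217
```

```bash
python3 -m handwheel '[[-0.0003,0,0.001,0,0,0],[-0.0003,0,0.001,0,0,0]]'
python3 -m handwheel '[[-0.0003,0,0.001,0,0,0],[-0.0003,0,0.001,0,0,0]]'
python3 - <<'E'
from h import *
print(tip())
look("s7.png",200,190,275,245,10)
E
```

```text
clock: 7.78
tool_pos: [0.5433, 0.0342, 0.1881]
orientation: [-179.9, -19.2, -89.3]
force: [0.1, 0.5, -1.9]
opening: 0.0217
clock: 8.02
tool_pos: [0.5433, 0.0341, 0.187]
orientation: [-179.9, -19.2, -89.3]
force: [0.0, -0.3, -2.4]
opening: 0.0221
[-4.75820129e-05 -3.24937281e-03  7.09843082e-02]
```

View pics/s7.png

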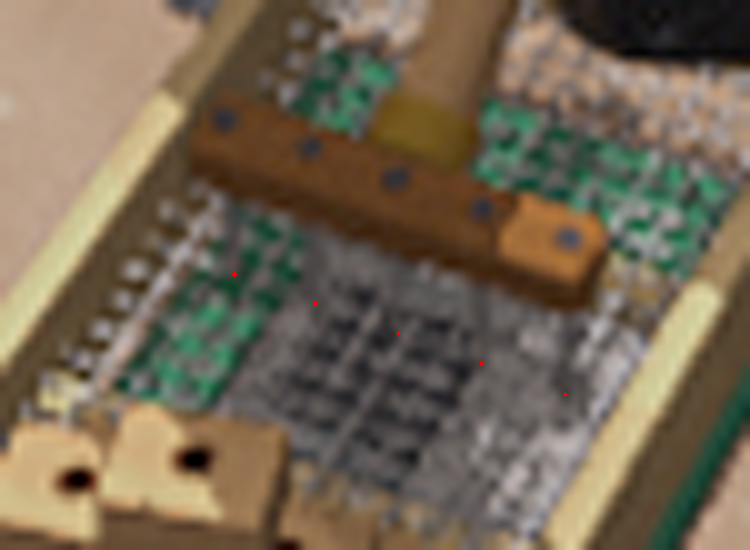

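```bash
python3 -m handwheel '[[-0.0003,0,0.001,0,0,0],[-0.0003,0,0.001,0,0,0]]'
python3 -m handwheel '[[-0.0003,0,0.001,0,0,0],[-0.0003,0,0.001,0,0,0]]'
```

```text
clock: 8.32
tool_pos: [0.5434, 0.0341, 0.1861]
orientation: [-179.9, -19.2, -89.3]
force: [0.4, -0.3, -1.6]
opening: 0.0217
clock: 8.57
tool_pos: [0.5434, 0.034, 0.1852]
orientation: [-179.9, -19.2, -89.3]
force: [-0.8, -1.2, 1.6]
opening: 0.0218
```

```bash
python3 -m handwheel '[[-0.0003,0,0.001,0,0,0],[-0.0003,0,0.001,0,0,0]]'
python3 -m handwheel '[[0,0,0,0,0,0]]'
```

```text
clock: 8.82
tool_pos: [0.5435, 0.0338, 0.1843]
orientation: [-179.9, -19.2, -89.3]
force: [-0.1, -1.7, 3.7]
opening: 0.0218
clock: 8.95
tool_pos: [0.5435, 0.0339, 0.1843]
orientation: [-179.9, -19.2, -89.3]
force: [-0.2, -2.1, 3.9]
opening: 0.0215
```

Contact at TCP z≈0.1857, which puts the mesh at computed tip height 0.0698; the bearing force was about 6 N over 0.3 s. Next I'll work out the heap layout.

```bash
python3 -m handwheel '[[0.008,0,-0.02,0,0,0],[0.02,0,-0.05,0,0,0],[0.026,0,-0.075,0,0,0],[0.026,0,-0.075,0,0,0]]'
python3 - <<'E'
from h import *
s=ctrl.snapshot("top"); f=lambda p,k,o:(np.array(p)+.5)/k-.5+np.array(o)
def q(n,pts,z): 
    print(n,[np.round(W2S(w)[:2]*1000).tolist() for w in onz(s,f(pts,6,(155,165)),z)])
q("3rd 150,225: L-edge,hole,R-edge",[(122,228),(148,226),(180,225)],.142)
q("2nd 158,168",[(128,135),(155,168),(183,165),(160,125)],.118)
q("2nd 165,280",[(135,290),(155,272),(193,285),(165,312)],.118)
q("botL holes/edges",[(97,135),(125,310),(97,310),(160,310),(125,350),(130,102)],.094)
q("botR",[(232,175),(200,177),(232,280),(200,278),(200,140),(200,212),(200,240),(200,316)],.094)
s=ctrl.snapshot("scene");k=5;o=(170,160)
def q(n,pts,z): 
    print(n,[np.round(W2S(w)[:2]*1000).tolist() for w in onz(s,f(pts,k,o),z)])
q("3rd hole+corners",[(247,380),(205,358),(200,395),(285,418),(293,375)],.142)
q("2nd far hole",[(190,390)],.118); q("2nd near hole",[(295,428),(245,462),(333,470)],.118)
q("bot holes",[(141,438),(227,471),(312,502)],.094)
q("botL left corners",[(92,440),(168,475),(180,473),(258,508),(262,513),(345,543)],.094)
print(tip())
E
```

```text
clock: 9.45
tool_pos: [0.5441, 0.035, 0.2645]
orientation: [-179.8, -19.0, -89.3]
force: [0.3, -0.3, -1.4]
opening: 0.0216
3rd 150,225: L-edge,hole,R-edge [[-4.0, 128.0], [-2.0, 113.0], [-2.0, 95.0]]
2nd 158,168 [[51.0, 131.0], [32.0, 115.0], [33.0, 99.0], [57.0, 112.0]]
2nd 165,280 [[-38.0, 125.0], [-28.0, 114.0], [-35.0, 92.0], [-51.0, 108.0]]
botL holes/edges [[53.0, 154.0], [-50.0, 136.0], [-50.0, 153.0], [-50.0, 116.0], [-73.0, 136.0], [72.0, 135.0]]
botR [[29.0, 75.0], [28.0, 93.0], [-32.0, 74.0], [-31.0, 93.0], [50.0, 94.0], [7.0, 93.0], [-9.0, 93.0], [-53.0, 92.0]]
3rd hole+corners [[0.0, 112.0], [27.0, 109.0], [17.0, 131.0], [-28.0, 126.0], [-19.0, 100.0]]
2nd far hole [[34.0, 114.0]]
2nd near hole [[-27.0, 113.0], [-14.0, 143.0], [-56.0, 129.0]]
bot holes [[52.0, 136.0], [2.0, 136.0], [-47.0, 135.0]]
botL left corners [[75.0, 148.0], [28.0, 151.0], [23.0, 148.0], [-24.0, 150.0], [-27.0, 152.0], [-73.0, 151.0]]
[-0.0006191  -0.00308882  0.1463403 ]
```

```bash
python3 - <<'E'
from h import *
goto(0,.10,.18); goto(0,.146,.175); goto(0,.146,.102)
E
```

```text
row [-0.0863, -0.0007, -0.0655, 0.0009, -0.0007, -0.0035]
row [-0.1314, -0.0005, -0.0759, 0.0009, -0.0007, -0.0035]
row [-0.1553, -0.0005, -0.0069, 0.0009, -0.0007, -0.0035]
```

```bash
python3 -m handwheel '[[-0.04,0,-0.04,0,0,0],[-0.086,0,-0.0655,0,0,-0.0035],[-0.131,0,-0.076,0,0,-0.0035],[-0.131,0,-0.076,0,0,-0.0035],[-0.131,0,-0.076,0,0,-0.0035]]'
python3 - <<'E'
from h import *
st();print(tip());goto(0,.146,.102)
look("s8.png",165,160,285,290,6)
E
```

```text
clock: 10.18
tool_pos: [0.5408, 0.1826, 0.2906]
orientation: [179.9, -19.3, -89.0]
force: [-1.5, 0.0, -2.0]
opening: 0.0221
{'clock': 10.175, 'tool_pos': [0.5408, 0.1826, 0.2906], 'orientation': [179.8699, -19.2658, -88.9888], 'force': [-1.456, 0.0121, -2.0168], 'moment': [1.2136, 0.095, -0.0072], 'opening': 0.0221, 'joint_pos': [46.7839, 14.2899, -10.0309, 13.4129, -80.1025, -49.7889]}
[-0.00091623  0.14502038  0.17435753]
row [-0.0246, -0.0008, 0.0684, 0.0019, -0.0029, 0.001]
```

View pics/s8.png

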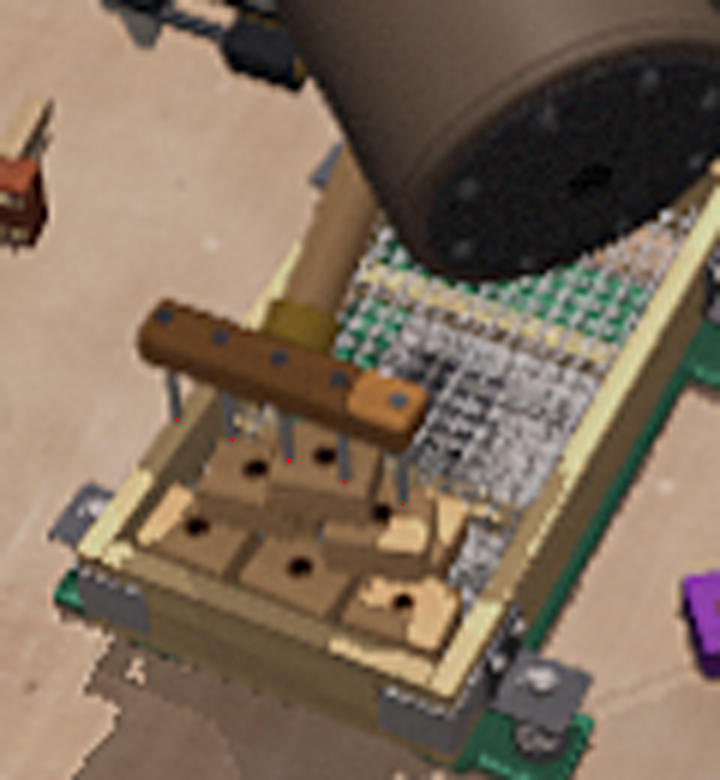

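The marks now match the tine tips (177–402, 420–503). I'll lower the rake behind the upper layers, above the bottom row.

```bash
python3 -m handwheel '[[-0.008,0,0.02,0,0,0],[-0.016,0,0.043,0,0,0],[-0.022,0,0.06,0,0,0],[-0.025,0,0.0685,0,0,0],[-0.025,0,0.0685,0,0,0]]'
python3 - <<'E'
from h import *
st();print(tip());goto(0,.06,.101)
look("s9.png",165,160,285,290,6)
E
```

```text
clock: 10.85
tool_pos: [0.5412, 0.1831, 0.219]
orientation: [180.0, -19.2, -89.1]
force: [-0.8, -0.1, -0.4]
opening: 0.0221
{'clock': 10.85, 'tool_pos': [0.5412, 0.1831, 0.219], 'orientation': [179.9679, -19.204, -89.0883], 'force': [-0.8283, -0.1478, -0.3966], 'moment': [1.2399, 0.1053, -0.0148], 'opening': 0.0221, 'joint_pos': [46.7541, 16.9866, -16.0838, 13.9574, -71.505, -51.9928]}
[-0.00019226  0.14569019  0.10290131]
row [0.0804, -0.0003, 0.0302, 0.0008, -0.0018, -0.0006]
```

View pics/s9.png

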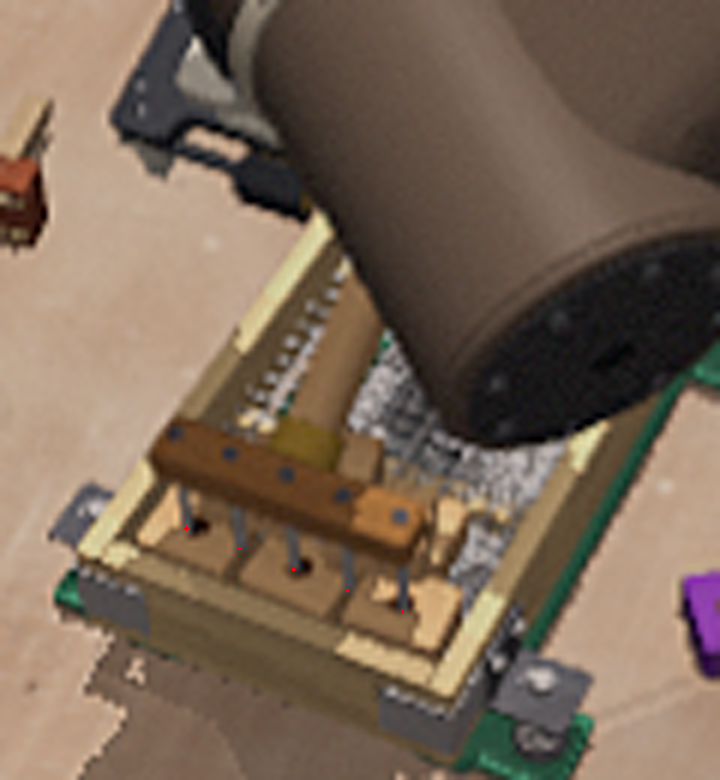

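The tines are down behind the upper blocks, so I'll pull.

```bash
python3 -m handwheel '[[0.009,0,0.003,0,0,0],[0.0185,0,0.0065,0,0,0],[0.028,0,0.01,0,0,0],[0.038,0,0.013,0,0,0],[0.047,0,0.0165,0,0,0]]'
python3 -m handwheel '[[0.0095,0,0.0033,0,0,0],[0.019,0,0.0066,0,0,0],[0.0285,0,0.01,0,0,0],[0.038,0,0.013,0,0,0]]'
python3 - <<'E'
from h import *
st();print(tip())
look("s10.png",165,160,285,290,6)
E
```

```text
clock: 11.52
tool_pos: [0.5421, 0.1333, 0.2192]
orientation: [-180.0, -19.2, -89.1]
force: [0.4, 1.1, -1.7]
opening: 0.0214
clock: 12.02
tool_pos: [0.5427, 0.0933, 0.2192]
orientation: [-180.0, -19.2, -89.1]
force: [0.4, 1.0, -1.3]
opening: 0.0219
{'clock': 12.025, 'tool_pos': [0.5427, 0.0933, 0.2192], 'orientation': [-179.9957, -19.1675, -89.0581], 'force': [0.3619, 1.0053, -1.2557], 'moment': [1.5762, 0.0519, 0.0066], 'opening': 0.0219, 'joint_pos': [39.8987, 13.5606, -21.5408, 15.9848, -68.0186, -46.6824]}
[-1.01992030e-04  5.58933655e-02  1.03205248e-01]
```

View pics/s10.png

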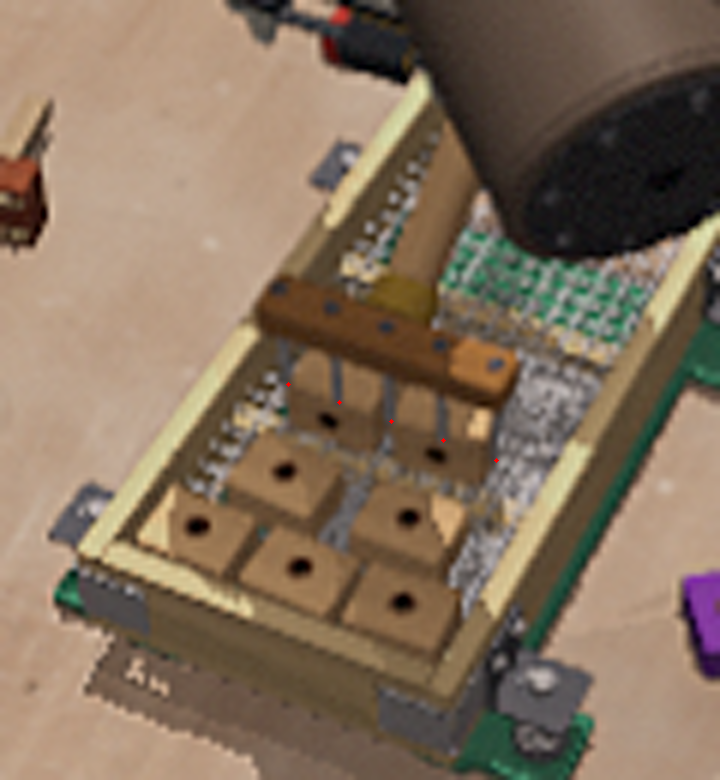

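```bash
python3 -m handwheel '[[0.0095,0,0.0033,0,0,0],[0.019,0,0.0066,0,0,0],[0.0285,0,0.01,0,0,0],[0.038,0,0.013,0,0,0]]'
python3 - <<'E'
from h import *
st();print(tip())
look("s11.png",165,160,285,290,6)
E
```

```text
clock: 12.58
tool_pos: [0.5435, 0.053, 0.2197]
orientation: [-180.0, -19.2, -89.1]
force: [0.9, -0.2, -1.1]
opening: 0.0219
{'clock': 12.575, 'tool_pos': [0.5435, 0.053, 0.2197], 'orientation': [-179.9792, -19.1734, -89.0587], 'force': [0.9009, -0.231, -1.0719], 'moment': [1.1915, 0.0548, 0.0429], 'opening': 0.0219, 'joint_pos': [36.4309, 12.3575, -23.4367, 16.9614, -66.5459, -43.9657]}
[1.14893492e-06 1.56453798e-02 1.03645418e-01]
```

View pics/s11.png

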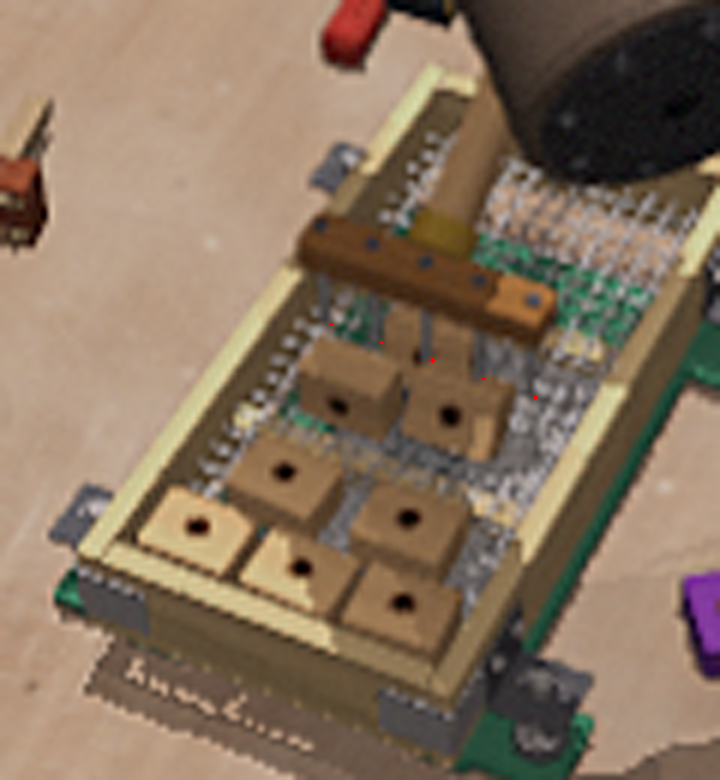

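The bottom five are untouched. Two of the upper blocks sit near y≈35 and the third is at the tines, so I'll keep pulling it to the right.

```bash
python3 -m handwheel '[[0.0095,0,0.0033,0,0,0],[0.019,0,0.0066,0,0,0],[0.0285,0,0.01,0,0,0],[0.038,0,0.013,0,0,0],[0.0475,0,0.0165,0,0,0]]'
python3 - <<'E'
from h import *
st();print(tip())
look("s12.png",165,160,285,290,6)
E
```

```text
clock: 13.25
tool_pos: [0.5443, 0.0028, 0.2195]
orientation: [-180.0, -19.2, -89.1]
force: [0.4, 0.0, -1.8]
opening: 0.0219
{'clock': 13.25, 'tool_pos': [0.5443, 0.0028, 0.2195], 'orientation': [-179.9904, -19.1651, -89.059], 'force': [0.3593, 0.0336, -1.8021], 'moment': [1.2559, 0.1562, -0.0081], 'opening': 0.0219, 'joint_pos': [31.7537, 11.222, -25.3799, 18.1869, -64.6389, -40.2765]}
[-6.22647768e-05 -3.45722445e-02  1.03478963e-01]
```

View pics/s12.png

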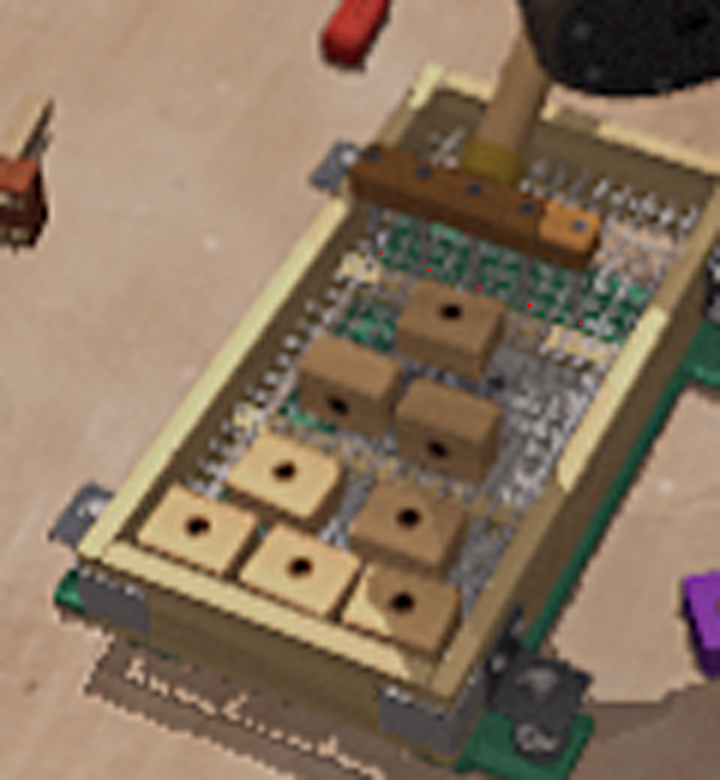

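All separate now: two blocks stand on edge at s12 (348,390) and (448,430), one lies flat at (450,325), and the other five are still in place. I'll measure them, then pull these three into the right third.

```bash
python3 - <<'E'
from h import *
s=ctrl.snapshot("scene"); f=lambda p,k,o:(np.array(p)+.5)/k-.5+np.array(o)
def q(n,pts,z): print(n,[np.round(W2S(w)[:2]*1000).tolist() for w in onz(s,f(pts,6,(165,160)),z)])
q("standing hole",[(338,405),(437,449)],.087)
q("standing near top edge",[(300,374),(383,405),(396,413),(487,443)],.104)
q("flat",[(452,312),(398,320),(482,350)],.094)
q("right row",[(286,471),(409,517),(290,430),(340,478)],.094)
goto(0,.02,.125);goto(0,.064,.12); goto(0,.064,.085)
E
```

```text
standing hole [[33.0, 44.0], [-20.0, 48.0]]
standing near top edge [[50.0, 48.0], [7.0, 48.0], [-0.0, 50.0], [-45.0, 48.0]]
flat [[8.0, -24.0], [29.0, -9.0], [-15.0, -8.0]]
right row [[33.0, 93.0], [-28.0, 93.0], [43.0, 72.0], [9.0, 87.0]]
row [-0.0447, -0.0003, -0.0383, 0.0005, -0.0012, -0.0009]
row [-0.0879, -0.0003, -0.048, 0.0005, -0.0012, -0.0009]
row [-0.0994, -0.0003, -0.0149, 0.0005, -0.0012, -0.0009]
```

```bash
python3 -m handwheel '[[-0.004,0,-0.025,0,0,0],[-0.045,0,-0.038,0,0,0],[-0.088,0,-0.048,0,0,0],[-0.088,0,-0.048,0,0,0],[-0.099,0,-0.015,0,0,0],[-0.099,0,-0.015,0,0,0]]'
python3 - <<'E'
from h import *
st();print(tip());goto(0,.062,.074)
look("s13.png",165,160,285,290,6)
E
```

```text
clock: 14.1
tool_pos: [0.5411, 0.1007, 0.1993]
orientation: [179.7, -19.3, -89.0]
force: [-0.1, -0.3, -0.3]
opening: 0.022
{'clock': 14.1, 'tool_pos': [0.5411, 0.1007, 0.1993], 'orientation': [179.7483, -19.3225, -89.004], 'force': [-0.1427, -0.3123, -0.2897], 'moment': [1.1522, 0.1232, -0.017], 'opening': 0.022, 'joint_pos': [40.5716, 14.8305, -22.6924, 16.0134, -66.1159, -47.8927]}
[-0.00202268  0.06308044  0.08292413]
row [-0.0016, -0.0017, 0.0093, 0.0041, -0.0039, 0.0007]
```

View pics/s13.png

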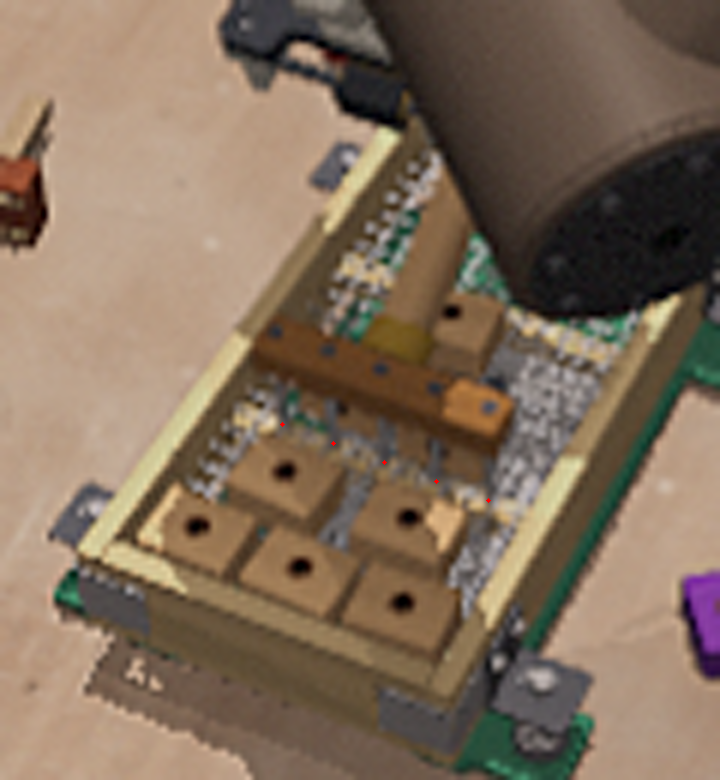

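```bash
python3 -m handwheel '[[-0.001,0,0.004,0,0,0],[-0.0022,0,0.0085,0,0,0],[0.007,0,0.0115,0,0,0],[0.017,0,0.015,0,0,0],[0.026,0,0.0183,0,0,0],[0.036,0,0.0216,0,0,0],[0.045,0,0.025,0,0,0]]'
python3 - <<'E'
from h import *
st();print(tip());goto(0,.00,.074)
look("s14.png",165,160,285,290,6)
E
```

```text
clock: 15.02
tool_pos: [0.5435, 0.0505, 0.1924]
orientation: [-180.0, -19.2, -89.1]
force: [0.1, 1.0, -1.4]
opening: 0.022
{'clock': 15.025, 'tool_pos': [0.5435, 0.0505, 0.1924], 'orientation': [-179.9771, -19.1532, -89.0765], 'force': [0.1097, 1.0175, -1.3505], 'moment': [1.499, 0.1244, -0.0077], 'opening': 0.022, 'joint_pos': [36.1368, 13.6669, -25.7695, 17.5262, -62.9868, -44.9219]}
[6.49836921e-06 1.31085019e-02 7.64303131e-02]
row [0.0117, -0.0001, 0.0067, -0.0002, -0.0009, -0.0004]
```

View pics/s14.png

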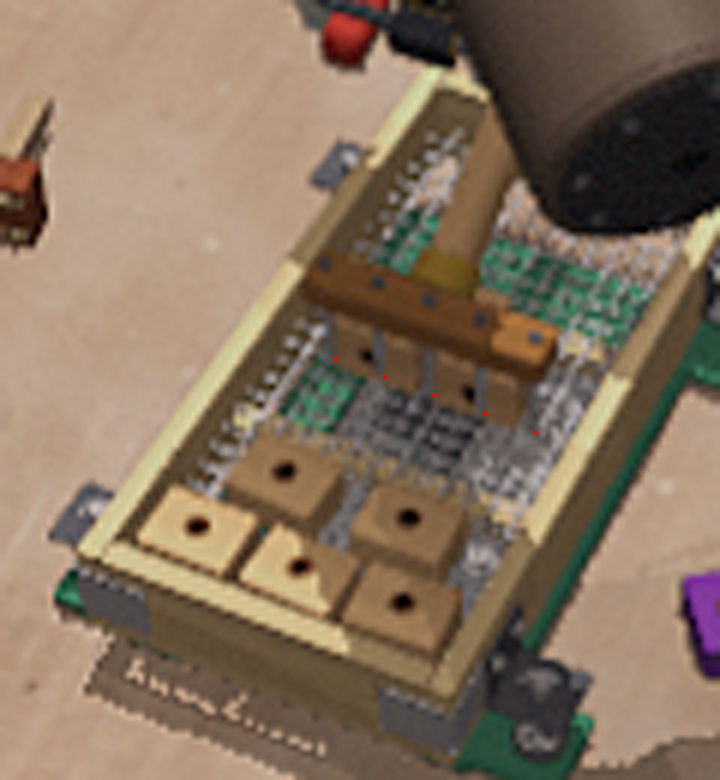

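```bash
python3 -m handwheel '[[0.009,0,0.003,0,0,0],[0.018,0,0.0062,0,0,0],[0.027,0,0.0093,0,0,0],[0.036,0,0.0125,0,0,0],[0.045,0,0.0156,0,0,0],[0.054,0,0.0187,0,0,0],[0.063,0,0.0218,0,0,0],[0.071,0,0.0246,0,0,0]]'
python3 - <<'E'
from h import *
st();print(tip())
look("s15.png",165,160,285,290,6)
E
```

```text
clock: 16.08
tool_pos: [0.5447, -0.0246, 0.1923]
orientation: [-180.0, -19.2, -89.1]
force: [0.5, -0.1, -2.8]
opening: 0.0217
{'clock': 16.075, 'tool_pos': [0.5447, -0.0246, 0.1923], 'orientation': [-179.998, -19.1669, -89.0641], 'force': [0.4886, -0.0722, -2.8203], 'moment': [1.4671, 0.1166, 0.035], 'opening': 0.0217, 'joint_pos': [28.9796, 12.174, -28.4956, 19.5293, -60.0982, -39.4477]}
[-0.0001255  -0.06196885  0.07632131]
```

View pics/s15.png

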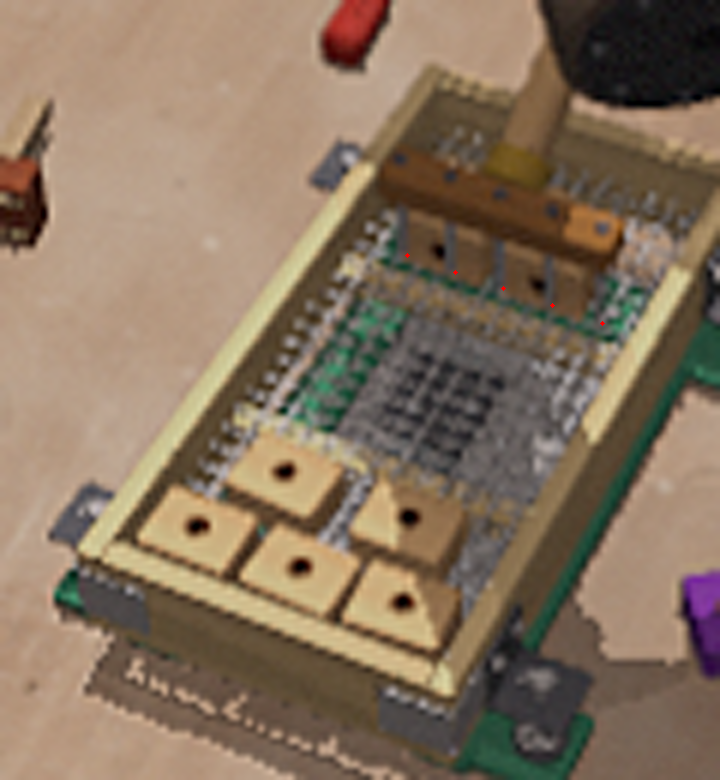

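The three blocks are now past the right bar (tips at y=-62). Next I'll fit the tines into the 9 mm gap between the two bottom rows (y≈114.5), checking before lowering.

```bash
python3 - <<'E'
from h import *
goto(0,-.06,.115);goto(0,.03,.125); goto(0,.1145,.112)
E
```

```text
row [0.0103, -0.0004, -0.0373, 0.0006, -0.0014, -0.0005]
row [-0.0714, -0.0004, -0.0763, 0.0006, -0.0014, -0.0005]
row [-0.1555, -0.0003, -0.0918, 0.0006, -0.0014, -0.0005]
```

```bash
python3 -m handwheel '[[0.012,0,-0.037,0,0,0],[-0.02,0,-0.056,0,0,0],[-0.0714,0,-0.076,0,0,0],[-0.12,0,-0.088,0,0,0],[-0.1555,0,-0.0918,0,0,0],[-0.1555,0,-0.0918,0,0,0],[-0.1555,0,-0.0918,0,0,0]]'
python3 - <<'E'
from h import *
st();print(tip());goto(0,.1145,.097)
look("s16.png",180,205,260,285,9)
E
```

```text
clock: 17.0
tool_pos: [0.5416, 0.1529, 0.2278]
orientation: [180.0, -19.2, -89.0]
force: [-0.0, -0.5, -1.3]
opening: 0.0218
{'clock': 17.0, 'tool_pos': [0.5416, 0.1529, 0.2278], 'orientation': [179.9674, -19.2024, -89.0239], 'force': [-0.032, -0.4952, -1.3317], 'moment': [1.2452, 0.1621, 0.0348], 'opening': 0.0218, 'joint_pos': [44.6057, 15.3311, -17.4038, 14.5257, -71.3721, -50.0057]}
[-0.00036427  0.11545357  0.11171485]
row [-0.0038, -0.0003, 0.0145, 0.0004, -0.0018, 0.0004]
```

View pics/s16.png

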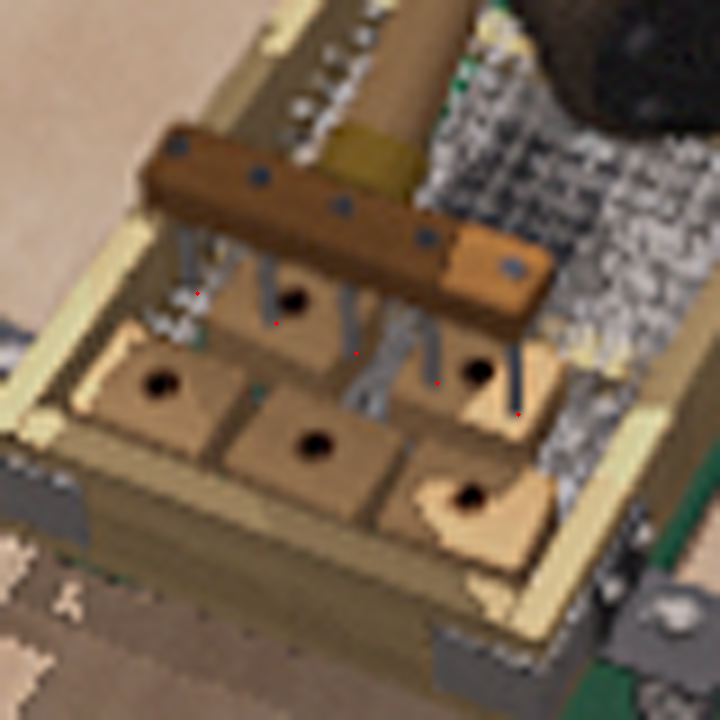

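```bash
python3 -m handwheel '[[-0.002,0,0.008,0,0,0],[-0.0039,0,0.0135,0,0,0],[-0.0039,0,0.0135,0,0,0]]'
python3 - <<'E'
from h import *
st();print(tip());goto(0,.1145,.092)
look("s17.png",185,215,255,280,11)
E
```

```text
clock: 17.42
tool_pos: [0.5415, 0.1516, 0.2134]
orientation: [179.9, -19.2, -89.1]
force: [-0.1, -0.9, -1.5]
opening: 0.0222
{'clock': 17.425, 'tool_pos': [0.5415, 0.1516, 0.2134], 'orientation': [179.948, -19.2081, -89.0793], 'force': [-0.0635, -0.9357, -1.5313], 'moment': [1.2858, 0.1326, -0.0209], 'opening': 0.0222, 'joint_pos': [44.4959, 15.9441, -18.6168, 14.6916, -69.6106, -50.4438]}
[-0.0004114   0.11418295  0.09727527]
row [-0.0019, -0.0004, 0.0051, 0.0011, -0.0019, -0.0005]
```

View pics/s17.png

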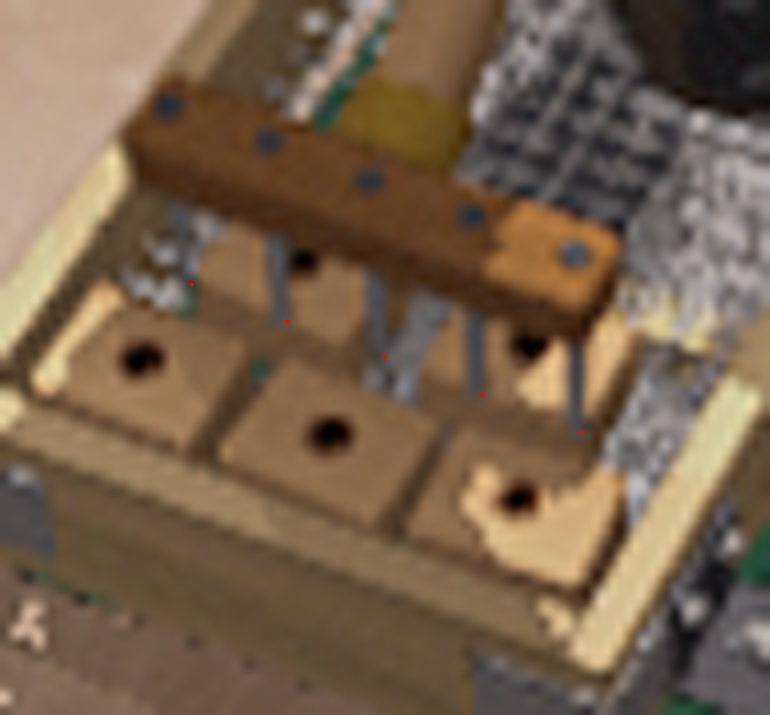

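The tips sit between the right row's near edge and the left row's far edge. I'll feel down in small steps.

```bash
python3 -m handwheel '[[-0.0008,0,0.0018,0,0,0],[-0.0015,0,0.0038,0,0,0],[-0.0015,0,0.0038,0,0,0]]'
python3 -m handwheel '[[-0.0007,0,0.0019,0,0,0],[-0.0007,0,0.0019,0,0,0]]'
```

```text
clock: 17.85
tool_pos: [0.5417, 0.1525, 0.2097]
orientation: [180.0, -19.2, -89.1]
force: [-0.5, 0.5, -1.6]
opening: 0.0221
clock: 18.1
tool_pos: [0.5417, 0.1525, 0.2078]
orientation: [180.0, -19.2, -89.1]
force: [0.0, 0.1, -2.8]
opening: 0.022
```

```bash
python3 -m handwheel '[[-0.0007,0,0.0019,0,0,0],[-0.0007,0,0.0019,0,0,0]]';python3 - <<'E'
from h import *
print(tip());
look("s18.png",185,215,255,280,11)
E
```

```text
clock: 18.35
tool_pos: [0.5419, 0.1525, 0.206]
orientation: [-180.0, -19.2, -89.1]
force: [0.7, -0.6, 0.8]
opening: 0.0218
[4.31682541e-05 1.15162883e-01 9.00011139e-02]
```

View pics/s18.png

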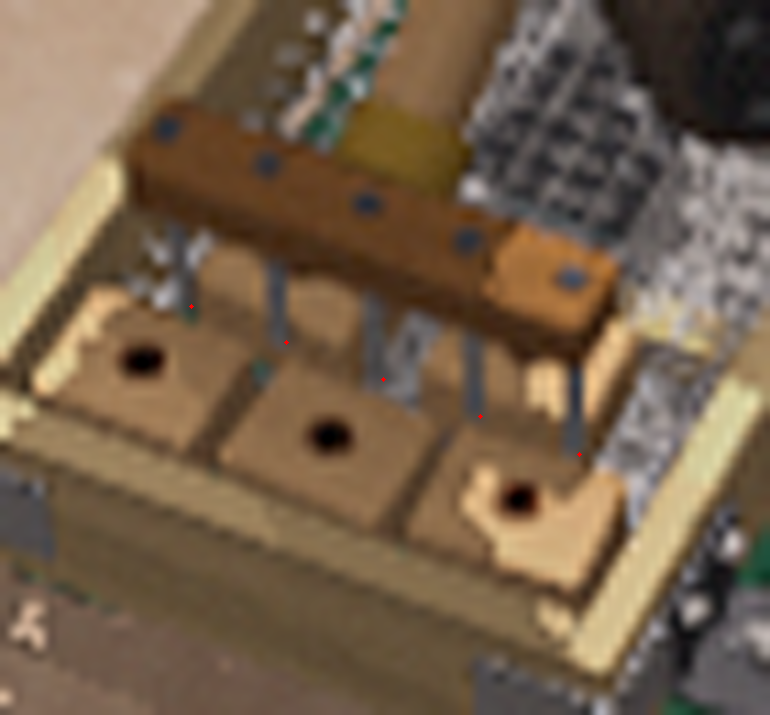

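```bash
python3 -m handwheel '[[0,0,0,0,0,0]]'; python3 -m handwheel '[[0.0012,0,0.0004,0,0,0],[0.0012,0,0.0004,0,0,0]]'
```

```text
clock: 18.52
tool_pos: [0.5419, 0.1525, 0.2061]
orientation: [-180.0, -19.2, -89.1]
force: [0.3, -1.0, 0.3]
opening: 0.0213
clock: 18.77
tool_pos: [0.5416, 0.1513, 0.2056]
orientation: [180.0, -19.2, -89.1]
force: [-0.3, -0.0, -1.1]
opening: 0.0215
```

```bash
python3 -m handwheel '[[0.0008,0,0.0003,0,0,0],[0.0001,0,0.0022,0,0,0],[0.0001,0,0.0022,0,0,0]]'; python3 -m handwheel '[[-0.0007,0,0.0019,0,0,0],[-0.0007,0,0.0019,0,0,0]]'; python3 -m handwheel '[[-0.0007,0,0.0019,0,0,0],[-0.0007,0,0.0019,0,0,0]]'
```

```text
clock: 19.15
tool_pos: [0.5417, 0.1504, 0.2036]
orientation: [180.0, -19.2, -89.0]
force: [-0.3, -0.2, -2.0]
opening: 0.022
clock: 19.4
tool_pos: [0.5417, 0.1505, 0.2016]
orientation: [180.0, -19.2, -89.1]
force: [-1.4, 0.2, -1.1]
opening: 0.0221
clock: 19.65
tool_pos: [0.5417, 0.1505, 0.1996]
orientation: [180.0, -19.2, -89.1]
force: [-0.0, 0.3, -1.9]
opening: 0.0218
```

Free and in the gap. I'll go on down, then pull.

```bash
python3 -m handwheel '[[-0.001,0,0.0028,0,0,0],[-0.002,0,0.0056,0,0,0],[-0.0028,0,0.008,0,0,0],[-0.0028,0,0.008,0,0,0]]'
python3 - <<'E'
from h import *
print(tip());
look("s19.png",185,205,265,280,9)
E
```

```text
clock: 20.15
tool_pos: [0.5417, 0.1505, 0.191]
orientation: [180.0, -19.2, -89.0]
force: [0.1, 0.4, -1.3]
opening: 0.0223
[-0.00027341  0.11308557  0.07493261]
```

View pics/s19.png

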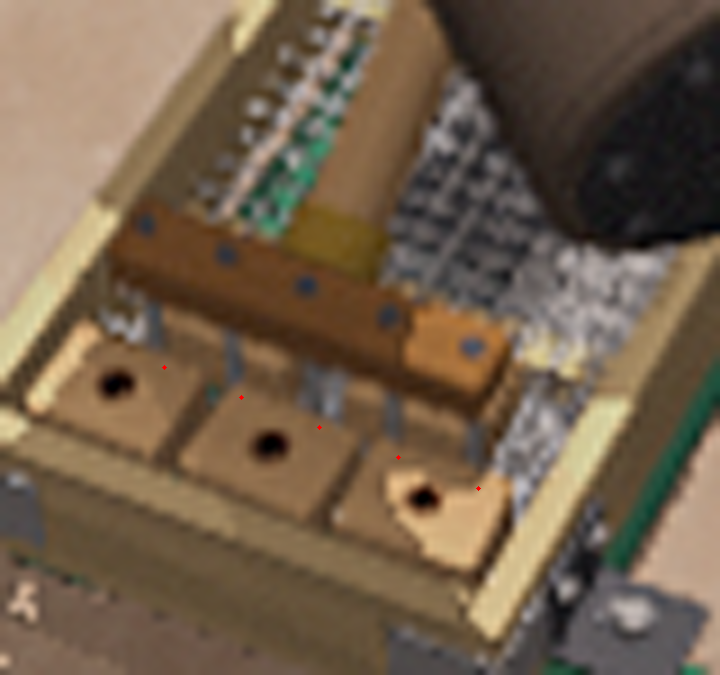

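```bash
python3 -m handwheel '[[0.009,0,0.003,0,0,0],[0.018,0,0.0062,0,0,0],[0.027,0,0.0093,0,0,0],[0.036,0,0.0125,0,0,0],[0.045,0,0.0156,0,0,0],[0.054,0,0.0187,0,0,0],[0.063,0,0.0218,0,0,0],[0.072,0,0.025,0,0,0]]'
python3 -m handwheel '[[0.008,0,0.0028,0,0,0],[0.014,0,0.005,0,0,0],[0.014,0,0.005,0,0,0]]'
python3 - <<'E'
from h import *
print(tip());goto(0,.02,.14)
look("s20.png",165,160,285,290,6)
E
```

```text
clock: 21.2
tool_pos: [0.5431, 0.0737, 0.1914]
orientation: [-180.0, -19.2, -89.1]
force: [0.4, 0.5, -1.9]
opening: 0.0223
clock: 21.58
tool_pos: [0.5432, 0.059, 0.1912]
orientation: [180.0, -19.2, -89.1]
force: [-0.4, 0.4, -1.8]
opening: 0.0219
[-0.00014574  0.02163638  0.07517827]
row [0.0229, -0.0002, -0.0605, 0.0002, -0.0013, -0.0006]
```

View pics/s20.png

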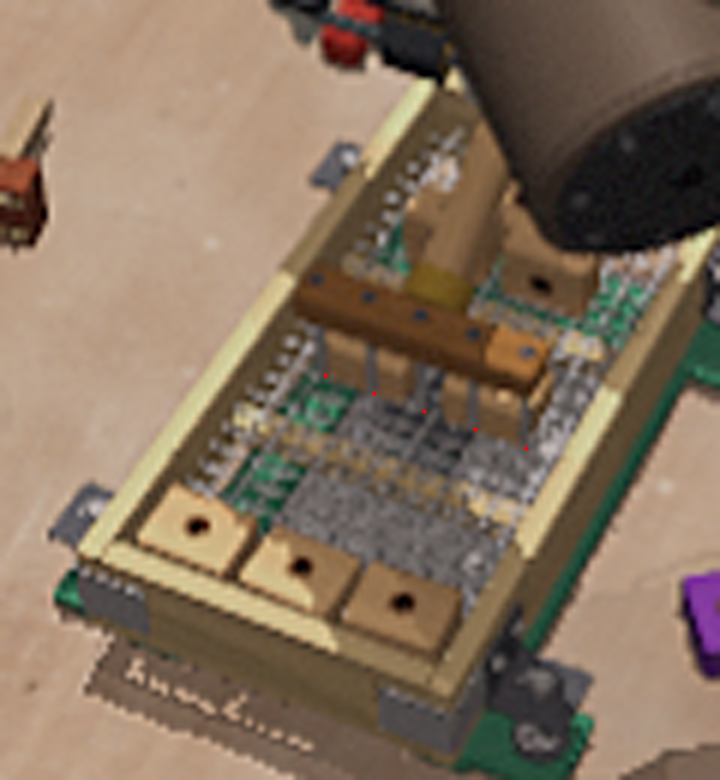

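The two blocks are moved into the middle. Now I'll lift clear and carry the rake back to its old bare spot.

```bash
python3 -m handwheel '[[0.008,0,-0.022,0,0,0],[0.023,0,-0.06,0,0,0],[0.04,0,-0.11,0,0,0],[0.04,0,-0.11,0,0,0],[0.04,0,-0.11,0,0,0]]'
python3 - <<'E'
from h import *
print(tip());row([.4558,-.3608,.19],toolR(72.8,0))
look("s21.png",165,160,285,290,6)
E
```

```text
clock: 22.25
tool_pos: [0.5429, 0.058, 0.3077]
orientation: [180.0, -19.1, -89.0]
force: [-0.2, -0.6, -2.7]
opening: 0.0219
[-0.0005469   0.0206914   0.19173342]
row [0.3556, 0.094, 0.2481, -0.0, -0.6602, 0.3226]
```

View pics/s21.png

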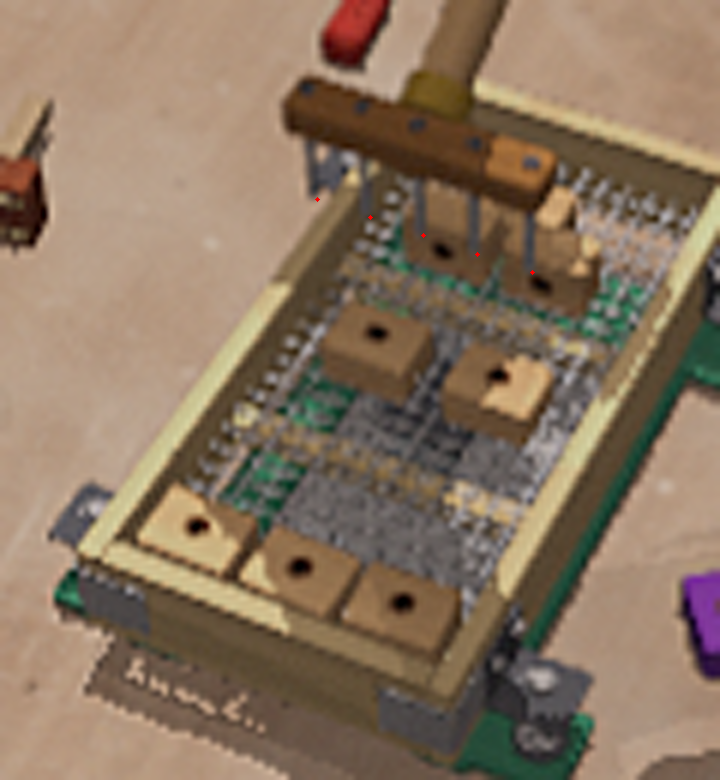

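```bash
python3 -m handwheel '[[0.06,0.015,0.02,0,-0.11,0.05],[0.3556,0.094,0.248,0,-0.66,0.3226],[0.3556,0.094,0.248,0,-0.66,0.3226],[0.3556,0.094,0.248,0,-0.66,0.3226],[0.3556,0.094,0.248,0,-0.66,0.3226],[0.3556,0.094,0.248,0,-0.66,0.3226],[0.3556,0.094,0.248,0,-0.66,0.3226],[0.3556,0.094,0.248,0,-0.66,0.3226]]'
python3 - <<'E'
from h import *
print(tip());row([.4558,-.3608,.19],toolR(72.8,0))
look("s22.png",165,70,405,290,3)
E
```

```text
clock: 23.3
tool_pos: [0.4538, -0.3634, 0.187]
orientation: [179.7, 19.0, -107.5]
force: [-0.0, 1.5, -2.1]
opening: 0.0218
[-0.04761453 -0.35917918  0.1624144 ]
row [-0.0039, -0.0011, -0.0018, 0.0037, 0.0006, -0.0048]
```

View pics/s22.png

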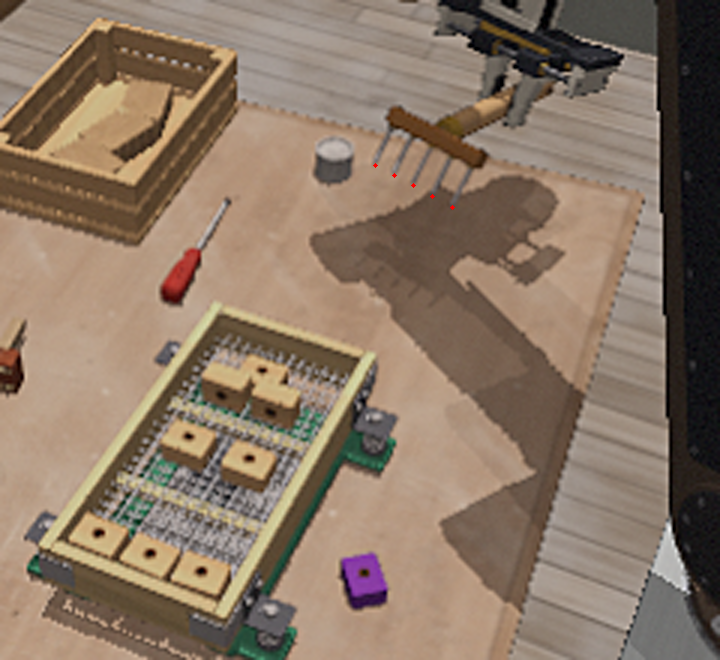

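The blocks are spread 3/2/3. Now I'll lower the rake to the table.

```bash
python3 - <<'E'
from h import *
row(P0+[0,0,.004],toolR(72.8,0))
E
```

```text
row [-0.0024, -0.0023, 0.167, 0.0045, -0.0001, -0.0054]
```

```bash
python3 -m handwheel '[[-0.002,-0.002,0.05,0,0,0],[-0.002,-0.002,0.1,0,0,-0.005],[-0.002,-0.002,0.14,0,0,-0.005],[-0.002,-0.002,0.158,0,0,-0.005],[-0.002,-0.002,0.167,0,0,-0.005],[-0.002,-0.002,0.167,0,0,-0.005]]'
python3 -m handwheel '[[0.0003,0,0.0015,0,0,0],[0.0006,0,0.003,0,0,0],[0.0006,0,0.003,0,0,0]]'
python3 - <<'E'
from h import *
st()
look("s23.png",255,120,355,200,7)
E
```

```text
clock: 24.1
tool_pos: [0.4751, -0.3081, 0.0337]
orientation: [-179.9, 19.0, -106.9]
force: [-0.7, 0.1, -2.4]
opening: 0.0221
clock: 24.48
tool_pos: [0.4751, -0.3077, 0.0309]
orientation: [-179.8, 19.0, -106.9]
force: [0.2, 0.3, -1.1]
opening: 0.0217
{'clock': 24.475, 'tool_pos': [0.4751, -0.3077, 0.0309], 'orientation': [-179.8138, 18.9717, -106.8842], 'force': [0.2158, 0.2676, -1.0935], 'moment': [-1.283, 0.4675, 0.0005], 'opening': 0.0217, 'joint_pos': [-26.788, 27.6674, -13.0104, -23.1163, -54.8011, 24.2219]}
```

View pics/s23.png

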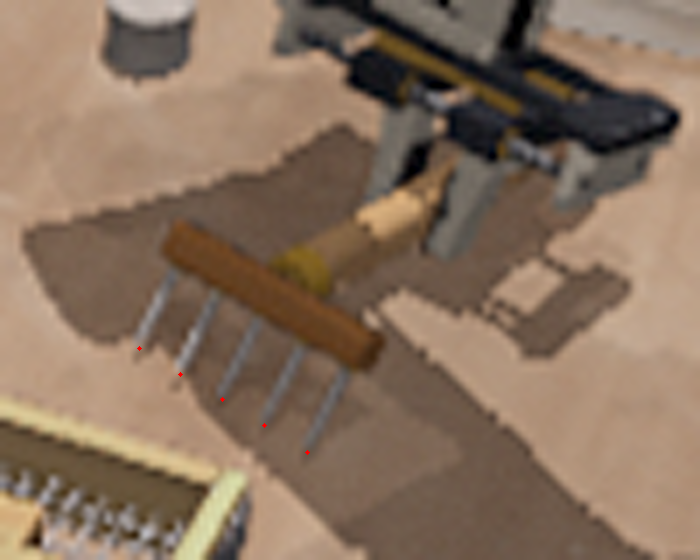

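Still about 5 mm up. I'll ease it down.

```bash
python3 -m handwheel '[[0.0003,0,0.0015,0,0,0],[0.0006,0,0.003,0,0,0],[0.0006,0,0.003,0,0,0]]'
python3 -m handwheel '[[0.0003,0,0.001,0,0,0],[0.0006,0,0.002,0,0,0],[0.0006,0,0.002,0,0,0]]'
```

```text
clock: 24.9
tool_pos: [0.475, -0.307, 0.0272]
orientation: [-179.9, 19.0, -106.9]
force: [-0.7, 0.1, -1.1]
opening: 0.0217
clock: 25.28
tool_pos: [0.4753, -0.3069, 0.0255]
orientation: [-179.9, 19.0, -106.9]
force: [0.2, 1.0, 1.4]
opening: 0.0216
```

Contact with the table (force rising). I'll open and withdraw.

```bash
python3 -m handwheel '[[0,0,0,0,0,0],[0,0,0,0,0,0],[0,0,0,0,0,0],[0,0,0,0,0,0],[0,0,0,0,0,0],[0,0,0,0,0,0]]' -1
python3 -m handwheel '[[0,0,-0.015,0,0,0],[0,0,-0.05,0,0,0],[0,0,-0.1,0,0,0],[0,0,-0.15,0,0,0],[0,0,-0.15,0,0,0]]'
python3 - <<'E'
from h import *
st()
look("s24.png",165,70,405,290,3,marks=False)
s=ctrl.snapshot("top"); crop(s,"t24.png",155,165,375,245,3)
s=look("s25.png",165,160,285,290,6,marks=False)
E
```

```text
clock: 26.02
tool_pos: [0.4751, -0.307, 0.0253]
orientation: [-179.9, 19.0, -106.9]
force: [0.1, 0.1, -0.6]
opening: 0.0764
clock: 26.65
tool_pos: [0.4619, -0.3565, 0.1726]
orientation: [-179.4, 18.8, -106.8]
force: [0.3, 0.4, -0.9]
opening: 0.0879
{'clock': 26.65, 'tool_pos': [0.4619, -0.3565, 0.1726], 'orientation': [-179.3619, 18.7631, -106.7668], 'force': [0.2658, 0.4465, -0.8737], 'moment': [-0.9935, 0.4384, 0.0025], 'opening': 0.0879, 'joint_pos': [-31.0289, 20.2259, -4.0613, -19.4367, -70.9107, 21.4071]}
```

View pics/s24.png

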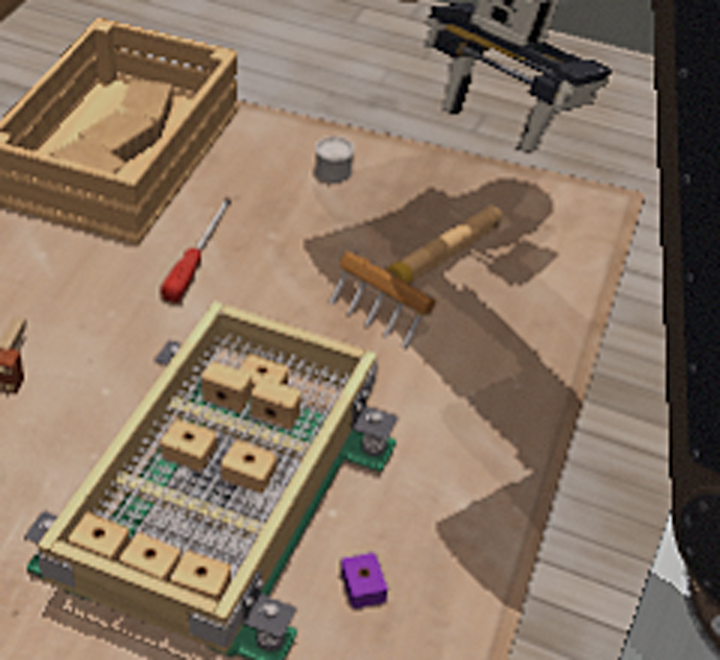

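View pics/s25.png

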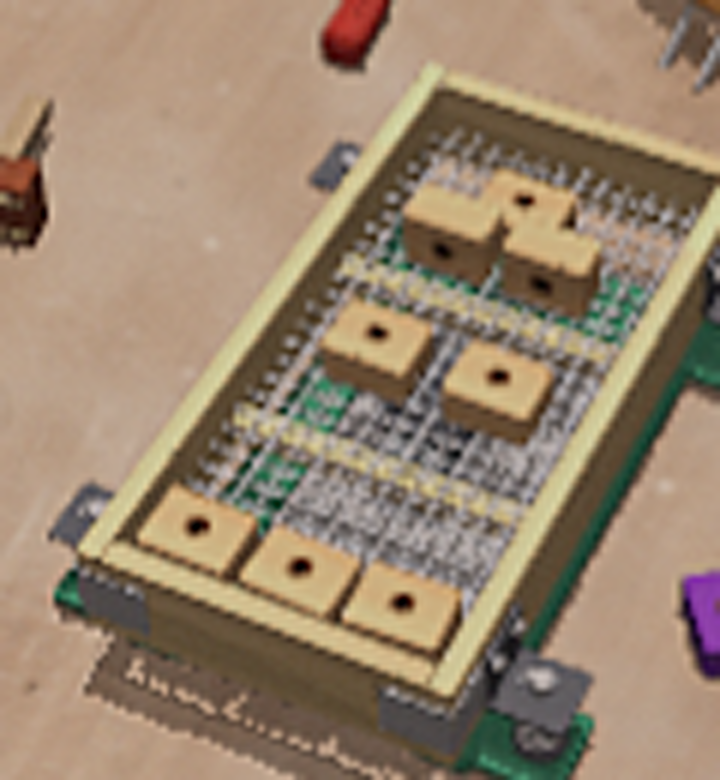

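View pics/t24.png

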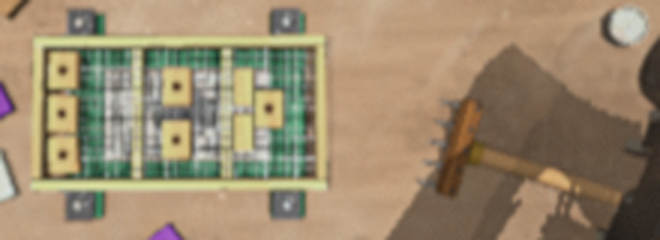

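Final state: 3 left, 2 middle, 3 right (y≈-72 for the two on edge). No block is on another, and the rake lies on the bare table. Handing in.

```bash
python3 -m handwheel '[[0,0,0,0,0,0],[0,0,0,0,0,0]]'; python3 -c "
from plant import ctrl
print(ctrl.close_job())"
```

```text
clock: 27.05
tool_pos: [0.4604, -0.3532, 0.1662]
orientation: [-180.0, 19.0, -106.9]
force: [-0.1, -0.5, 0.2]
opening: 0.0876
the job is handed in; nothing more can be done
None
```

The blocks are raked out in one layer, none on top of another: three in the left third, two in the middle and three in the right. I handed the job in at about 27 s of the 64 s allowed; the system reported no verdict.

- **Touching down:** I felt for the mesh in 1 mm steps and rested the tines on it at about 6 N for roughly 0.3 s.
- **Raking:** I pulled the three upper blocks off the heap and into the right third. Then I worked the tines into the gap between the two bottom rows and pulled the nearer two blocks to the middle. The tines briefly rested on a block's edge there at about 2–3 N, and I eased them off.
- **Final pictures:** Both cameras show the blocks as counted above, all in the sifter. Two of the right-hand blocks stand on edge, which puts their centres about 87 mm above the table, under the 100 mm limit. The rake lies on the bare table where it started, clear of the sifter. The gripper is open and away from everything. Nothing else in the pictures looks moved, but I did not measure the bystanders.
- **One disagreement:** My first estimate of the tine tip position was about 5 mm off, because the handle squared itself in the jaws. I corrected it from the picture, and later views matched except in the row gap, where I backed off about 2 mm by feel.

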